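# Pack the printer tools under the divider flap

### The arm

A 6-joint arm with a two-finger parallel gripper is mounted at the origin on the work surface. World frame = base frame: x ahead of the robot, y to its left, z up, the work surface at z = 0. Lengths are in m, angles in degrees, forces in N, time in s.
With the tool pointing down it reaches from about 0.4 to 0.825 m from the base axis. Payload 7 kg.
Tool frame: the origin (TCP) lies on the front face of the gripper's body, between the roots of the fingers; the fingertips stand 66 mm ahead of it and the grasp point (between the pads) lies 47 mm ahead of it; z points along the fingers, y is the line along which they close (so a half turn about z gives the same grasp; the last joint's range is limited). The gripper opens to 88 mm and grips with 3 to 60 N. Pads are 19 mm wide; open, the fingers measure 130 mm over their backs; the gripper's body (78 mm by 193 mm) begins 47 mm behind the grasp point.
Start: joints at [84.402, 20.546, 0.682, 0, -70.136, -16.507], TCP at [0.254, 0.625, 0.292] pointing down, gripper open.
Joint ranges: [-176.03, 176.03], [-82.01, 121.73], [-58.28, 71.71], [-173.87, 95.51], [-174.79, -0.11], [-173.66, 173.66]. Speed limits (degrees/s): [136.94, 136.94, 172.46, 180, 180, 180].

### API

Orientations are given as [roll, pitch, yaw] about the fixed x, y, z axes, in that order (R = Rz(yaw) Ry(pitch) Rx(roll)).
In Python, from plant import ctrl gives the robot as it stands.
- The arm moves only by the tool send_rows, never from a script. Its argument "deltas" is a list of rows, each a list of 2 entries, a list of its own where there are three numbers: the shift along the tool's x, y, z each as a share of 800 mm, from -1 to 1, then the turn about the tool's z as a share of 90 degrees, from -1 to 1. A call has exactly 5 rows; each row is the pose to reach, as a shift and turn from the pose commanded when the call began, along the tool's axes at that moment; what a row does not reach only later rows make up. A row lasts 1/12 s, in which the tool goes at most 41.7 mm and 7.16 degrees, less where a joint would pass 70% of its speed; a pose out of reach is approached as far as the arm can. A call with a number of a shift or a turn outside -1 to 1 is refused whole. A call with a gripper value outside its range is refused whole. "gripper" is the opening, from 0 (shut) to 1 (fully open), set as the call begins (left out, the last holds). The fingers move at their own pace and stop on an object; the grip force is fixed at half the most. Time passes only in rows, so rows that repeat a pose let the fingers close, or fill a call up. It gives the time, the measured TCP pose, the force, the opening and the grip force at its end, in the units of the state.
- ctrl.get_obs(): the state, without advancing time (a new reading comes with each control period).
- ctrl.snapshot(name): name is "scene" or "top"; returns a dict with "color" (384x512x3 uint8, red, green, blue), "vertical_fov" (degrees; the focal length in pixels is half the picture's height over the tangent of half this angle, whatever the lens; pixels are square), "cx", "cy" (the principal point, pixels), "k1" (the pictures are not rectified: a ray, as slopes to the right and down, at radius r is drawn at 1 + k1 r^2 times it, then the intrinsics apply), "rvec" (rotation vector, rad) and "tvec" (3), from world to camera coordinates, as OpenCV has them. Camera axes: x right, y down, z forward; pixel columns grow to the right and rows downward; lengths in m; the calibration is good to about 2 mm. A picture is of the moment at which its call begins. There is no depth.
- ctrl.close_job(): hands the job in; it is judged then, once.
Trained networks look in a picture, given as the dict that the camera call returned (one of the last four; its "shot" number tells which), for a name from the list of things; names that differ only in an ending like _2 or _b are one class to them, and where a whole thing is asked for, a point or a joint stands for the part that bears it (a point fixed in the world has none). Each returns a list of dicts, best first, with "conf" (0 to 1); they miss things now and then, are a little off and sometimes report something else, mostly with a low value. They report only what shows in the picture. A call takes as long as a camera call. They do not tell look-alikes from the thing itself.
- ctrl.boxes_of(picture, thing): "xy" ([column, row] as shares, 0 to 1, of the picture: columns of its width, rows of its height, amid what is visible of it).
- ctrl.cut_out(picture, thing): "pixels" (384x512 bool, what is visible of it) and "xy" ([column, row] as shares, 0 to 1, of the picture: columns of its width, rows of its height, amid what is visible of it).
The state is a dict: "clock": time; "joint_pos": joint angles; "qvel": joint speeds; "tau": joint torques, N m; "tool_pos": TCP position; "orientation": TCP orientation; "force": force on the tool from outside, world axes, zero at the start; "moment": the same for the moment, N m; "opening": finger opening in m; "gripper_force": force on a finger pad.
Only numpy, scipy, OpenCV 4.12 (cv2) and the standard library are available. Lean on these libraries where they do the work, as an engineer would, in place of code of your own. Each camera call takes 0.05 s, during which the arm holds its last target. There are 200 camera calls.

### The job

Pack the printer tools away in the white two-tier tool case: lift the hinged divider flap (it has a pull tab) until it stays open by itself, then take the scraper and the pliers off the sloping tool rest and lay each one flat on its own drawn outline on the floor of the lower tier, pointing the way it is drawn, without letting it drop. Then lower the flap until it is fully closed, without letting it fall shut. Leave the brush on the rest and everything else on the table where it is.

Things in the scene. Friction and masses are not known exactly. Their poses are not given: they have to be found in the camera images.
- case: White printed open-topped tool case, 216 (its x) x 200 (its y) mm, fixed, turned up to 0.2 rad. Origin: centre of its underside, z up. Floor 6 mm thick; lower tier 206 x 190 mm inside. Walls at its +x and -x ends 5 mm thick, 68 mm high; walls at -y and +y 43 and 40 mm high. The flap's hinge line runs along x on top of the +y wall.
- flap (a joint): Hinge of the divider flap, rad. 0 = closed, level over the lower tier (37 mm clear under it). Grows as the free edge (case's -y side) is lifted up and over towards +y; stop at 1.83. Loose hinge: past about 1.65 it stays open, leaning on the stop; below that it falls shut. White plate 200 x 192 x 5 mm, 0.2 kg, from the hinge line to 198 mm from it, 10 mm rims on its upper face.
- hinge (a point): Middle of the hinge line: 98.5 mm from the case's origin along its +y, 45.5 mm up. Axes as the case's.
- tab (a point): Pull tab on the flap: flat block 26 mm wide (along the hinge), 10 mm thick, projecting 38 mm from the middle of the free edge, outside the case wall, free beneath and beside. Point: middle of the tab, 217.5 mm from the hinge line, 47 mm above the table when closed. Axes turn with the flap: x along the hinge, -y outward. The tab can turn between two fingers that pinch its width.
- rest: White printed sloping tool rest, 175 x 276 mm, fixed, up to 131 mm high. Origin: centre of its underside; low side at its -x. Two rails along y, 100 mm apart, and a lip at the low end carry 3 tools side by side 85 mm apart, each lying up the slope, 35 deg from level, working end up and away from the robot. Open under the tools between the rails (40 mm). Which tool lies where varies.
- scraper: Print-removal scraper, 170 mm long, 0.12 kg. Origin: on its underside, 85 mm from the butt; x points to the blade, z out of its upper side. Black handle 26 mm wide, 20 mm thick, x = -85 to 15 mm; steel blade 3 mm thick, flush with the underside, 50 mm wide at the end, to x = 85 mm. Balances near x = 0. Pitched 35 deg on the rest.
- scraper_tip (a point): Middle of the scraper's blade edge, x = 85 mm, on the underside.
- scraper_grip (a point): Good place to hold the scraper: x = -8 mm, 10 mm above its underside; 26 mm wide with flat parallel sides.
- pliers: Closed combination pliers (one rigid piece), 170 mm long, 14 mm thick, 0.18 kg. Origin: on the underside, 85 mm from the handle ends; x points to the jaws, z out of the upper side. Two dark rubber handles bowed to 52 mm overall, x = -85 to 0; flat-sided steel joint 30 mm wide, x = -8 to 30; jaws 20 then 12 mm wide to x = 85. Balances near x = 10 mm. Pitched 35 deg on the rest.
- pliers_tip (a point): End of the pliers' jaws, x = 85 mm, on the underside.
- pliers_grip (a point): Good place to hold the pliers: middle of the joint, x = 11 mm, 7 mm above the underside; 30 mm wide with flat parallel sides.
- mark_scraper: The scraper's outline in 4 mm dark lines on the lower tier's floor (6 mm above the table), hidden while the flap is closed; drawn 4 mm outside the tool all round. Its origin and x axis are where the scraper's belong: at half the case's depth, blade towards the hinge. The two outlines lie side by side 100 mm apart; which is on which side varies.
- mark_scraper_tip (a point): Where the middle of the scraper's blade edge belongs.
- mark_pliers: Outline of the pliers, likewise: origin and x axis are where the pliers' origin and x axis belong, the jaws towards the hinge.
- mark_pliers_tip (a point): Where the end of the pliers' jaws belongs.
- brush: Wooden brass-wire brush, 170 mm long, lying bristles up in the third place of the rest; stays there.
- glue_stick: White glue stick with grey cap, 32 mm across, 96 mm tall, standing on the table beyond the case and the rest; stays.
- caliper: Steel and black caliper, 190 mm long, 14 mm thick, lying on the table in front of the rest; stays.
Not all that is in view belongs to the job. What is shaped like the pliers but red or yellow is not meant.

How it is judged:
By the outcome, as a careful person would: the job done as asked, in the order asked, and still so for the second after the job is handed in, with the robot touching nothing.
It also fails if it takes over 72 s, if anything falls off the work surface, if the arm or the gripper's body presses on something with over 40 N, if the wrist force passes 120 N, or if a joint passes its speed limit or range.

## Working session

There is one attempt and no reset: what is moved stays moved. The work goes in short steps, Python scripts to look and compute and a tool call to move; the robot and the scene stay as the last step left them, time stands still between calls to the robot, and variables do not carry over. Pictures are saved under pics/ and viewed, at most 10 in all, crops included, and the job is handed in when it is done.

Besides the shell and the picture viewer there is one more tool, called after "Call:" by a JSON object that holds its "fn" and its "kwargs", one argument or row to a line. send_rows: Moves the arm, as the interface text tells. Shift numbers are shares of 800 mm and turn numbers shares of 90 degrees, none past 1 either way. Its arguments: {"type":"object","properties":{"deltas":{"type":"array","items":{"type":"array"}},"gripper":{"type":"number"}},"required":["deltas"]}

```bash
ls; mkdir -p pics
cat > h.py <<'E'
import numpy as np,cv2
from scipy.spatial.transform import Rotation as Ro
from plant import ctrl
def cam(p):
    f=384/2/np.tan(np.radians(p["vertical_fov"])/2)
    return f,Ro.from_rotvec(np.ravel(p["rvec"])).as_matrix(),np.ravel(p["tvec"])
def proj(p,X):
    f,R,t=cam(p);K=np.array([[f,0,p["cx"]],[0,f,p["cy"]],[0,0,1]])
    return cv2.projectPoints(np.atleast_2d(np.array(X,float)),np.ravel(p["rvec"]).astype(float),t.astype(float),K,np.array([p["k1"],0,0,0]))[0][:,0]
def ray(p,uv):
    f,R,t=cam(p);K=np.array([[f,0,p["cx"]],[0,f,p["cy"]],[0,0,1]])
    n=cv2.undistortPoints(np.array([[uv]],float),K,np.array([p["k1"],0,0,0]))[0,0]
    d=R.T@np.array([n[0],n[1],1]);return -R.T@t,d
def atz(p,uv,z):
    o,d=ray(p,uv);return o+d*(z-o[2])/d[2]
def tri(ps,uvs):
    A=np.zeros((3,3));b=np.zeros(3)
    for p,uv in zip(ps,uvs):
        o,d=ray(p,uv);d/=np.linalg.norm(d);M=np.eye(3)-np.outer(d,d);A+=M;b+=M@o
    return np.linalg.solve(A,b)
def save(p,n): cv2.imwrite("pics/"+n+".png",cv2.cvtColor(p["color"],cv2.COLOR_RGB2BGR))
S=np.array([512,384])
E
python3 - <<'E'
from h import *
np.set_printoptions(precision=4,suppress=True)
P={n:ctrl.snapshot(n) for n in("scene","top")}
im=[]
for n,p in P.items(): save(p,n+"0");print(n,p["vertical_fov"],p["k1"],-cam(p)[1].T@cam(p)[2],cam(p)[1][2])
for t in ["case","flap","tab","hinge","rest","scraper","scraper_grip","scraper_tip","pliers","pliers_grip","pliers_tip","brush","caliper","glue_stick"]:
    r={}
    for n,p in P.items():
        b=ctrl.boxes_of(p,t);r[n]=[(round(x["conf"],2),np.array(x["xy"])*S) for x in b[:3]]
    print(t,r)
    if r["scene"] and r["top"]: print("   tri",tri([P["scene"],P["top"]],[r["scene"][0][1],r["top"][0][1]]))
print(ctrl.get_obs())
E
```

```text
pics
scene 44.643078407530204 -0.09134604483609697 [1.2821 0.2289 0.9875] [-0.673  -0.1992 -0.7123]
top 47.319969838263845 -0.15733944315702145 [ 0.2958 -0.0073  1.3762] [ 0.1384 -0.0051 -0.9904]
case {'scene': [(0.97, array([331.1104, 251.7888]))], 'top': [(0.71, array([179.2   , 176.4864]))]}
   tri [0.5295 0.2209 0.0365]
flap {'scene': [(0.7, array([338.5856, 247.488 ]))], 'top': [(0.66, array([175.2064, 179.5968]))]}
   tri [0.5178 0.2342 0.0449]
tab {'scene': [(0.61, array([333.6192, 248.1024]))], 'top': [(0.9, array([178.5856, 178.2912]))]}
   tri [0.5222 0.2232 0.0437]
hinge {'scene': [(0.63, array([336.0768, 255.2064]))], 'top': [(0.74, array([177.2032, 180.096 ])), (0.33, array([294.4   , 187.8912]))]}
   tri [0.5211 0.2327 0.016 ]
rest {'scene': [], 'top': [(0.85, array([317.696, 187.392])), (0.52, array([323.584 , 176.9856]))]}
scraper {'scene': [(0.72, array([176.5888, 194.496 ]))], 'top': [(0.68, array([322.5088, 180.288 ]))]}
   tri [ 0.5087 -0.212   0.0921]
scraper_grip {'scene': [(0.6, array([176.896 , 187.8912]))], 'top': [(0.95, array([322.5088, 177.1008]))]}
   tri
[... 1352 characters left out ...]
7]
glue_stick {'scene': [(0.75, array([225.6896, 303.7824])), (0.74, array([207.104 , 199.9104])), (0.72, array([337.2032, 249.792 ]))], 'top': [(0.72, array([247.9104, 100.1088]))]}
   tri [0.7675 0.014  0.0627]
{'clock': 1.5, 'joint_pos': array([ 84.4038,  20.5494,   0.6814,   0.0005, -70.1354, -16.5062]), 'qvel': array([-0.0593,  0.1233,  0.0407, -0.0864, -0.0452, -0.0307]), 'tau': array([  0.0001, -58.2377,  29.3299,   7.0022,   0.0125,  -0.    ]), 'tool_pos': array([0.254 , 0.6254, 0.2921]), 'orientation': array([179.9968,  -0.0014, -22.1022]), 'force': array([-0.2199, -0.3488, -0.0002]), 'moment': array([-0.0049, -0.0162,  0.0123]), 'gripper_force': 0.0, 'opening': 0.08733827485158917}
```

Run:
```python
import cv2
a=cv2.imread("pics/scene0.png")[90:340,90:470];cv2.imwrite("pics/s0c.png",cv2.resize(a,None,fx=2.1,fy=2.1,interpolation=3))
a=cv2.imread("pics/top0.png")[80:310,110:390];cv2.imwrite("pics/t0c.png",cv2.resize(a,None,fx=2.6,fy=2.6,interpolation=3))
```

```text
(no output)
```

View pics/s0c.png

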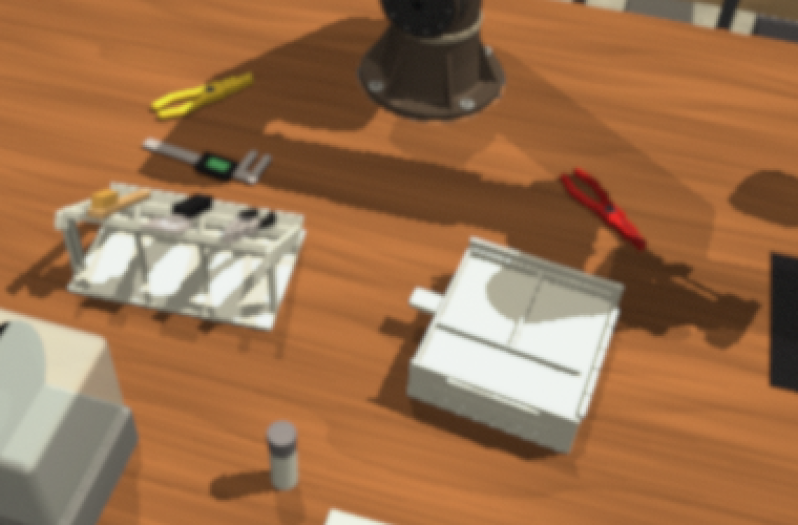

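View pics/t0c.png

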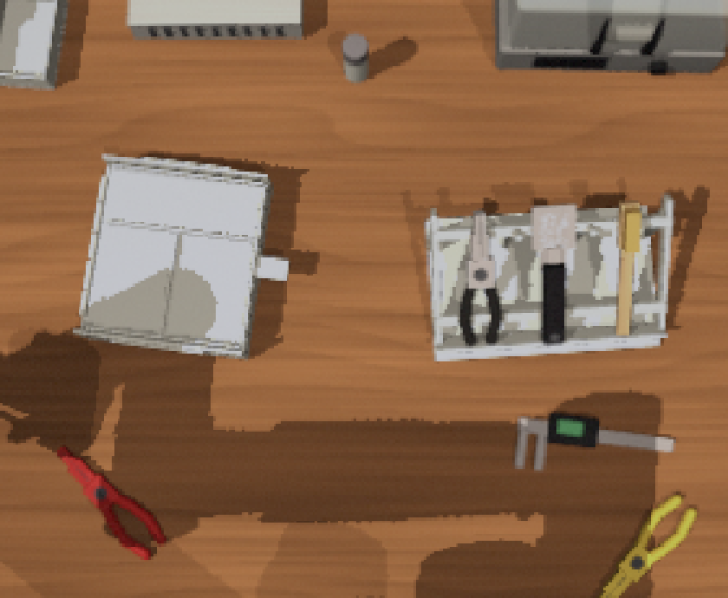

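The scene view shows the case with its tab on the world −y side, around pixel (292,232). The top view shows the tools on the rest in the order pliers, scraper, brush, at about (295,186), (322,180) and (351,177). The tab is at about (214,183) in the top view. Next I'll fit model silhouettes to the masks.

```bash
cat > fit.py <<'E'
from h import *
from scipy.optimize import minimize
def box(x0,x1,y0,y1,z0,z1): return np.array([[x,y,z] for x in(x0,x1) for y in(y0,y1) for z in(z0,z1)])/1000
def blade(): return np.array([[15,-13,0],[15,13,0],[45,-25,0],[45,25,0],[85,-25,0],[85,25,0],[85,-25,3],[85,25,3]])/1000
PARTS={"case":[box(-108,-103,-100,100,0,68),box(103,108,-100,100,0,68),box(-108,108,-100,-95,0,43),box(-108,108,95,100,0,40),box(-100,100,-99,98,43,48)],
"tab":[box(-13,13,-138,-100,42,52)],
"scraper":[box(-85,15,-13,13,0,20),blade()],
"pliers":[box(-8,30,-15,15,0,14),box(30,55,-10,10,0,14),box(55,85,-6,6,0,14),box(-85,-8,-26,26,0,14)]}
SS=4
def sil(p,name,R,t):
    m=np.zeros((384*SS,512*SS),np.uint8)
    for X in PARTS[name]:
        h=cv2.convexHull(((proj(p,X@R.T+t)+.5)*SS-.5).astype(np.float32))
        cv2.fillConvexPoly(m,np.round(h*16).astype(np.int32),1,shift=4)
    return cv2.resize(m.astype(np.float32),(512,384),interpolation=cv2.INTER_AREA)
def pose(v,pitch): return Ro.from_euler("ZY",[v[3],-pitch]).as_matrix(),np.array(v[:3])
def fit(ps,ms,name,v0,pitch=0,free=(0,1,3),step=(.006,.006,.006,.05)):
    free=list(free);v0=np.array(v0,float)
    def cost(u):
        v=v0.copy();v[free]=u;R,t=pose(v,pitch);c=0
        for p,m in zip(ps,ms):
            s=sil(p,name,R,t);k=np.maximum(s,m).sum();c+=1-np.minimum(s,m).sum()/k
        return c/len(ps)
    n=len(free);sx=np.vstack([v0[free]]+[v0[free]+np.eye(n)[i]*step[free[i]] for i in range(n)])
    r=minimize(cost,v0[free],method="Nelder-Mead",options=dict(initial_simplex=sx,xatol=1e-4,fatol=1e-5,maxiter=250))
    v0[free]=r.x;return v0,r.fun
def mask(p,name,uv):
    b=ctrl.cut_out(p,name)
    b=[x for x in b if np.hypot(*(np.array(x["xy"])*S-uv))<25]
    return b[0]["pixels"].astype(np.float32) if b else None
E
python3 - <<'E'
from fit import *
np.set_printoptions(precision=4,suppress=True)
P=[ctrl.snapshot(n) for n in("scene","top")]
uv={"case":[(333,250),(177,178)],"scraper":[(177,192),(322,180)],"pliers":[(206,195),(294,187)]}
v0={"case":[.527,.228,0,-.12],"scraper":[.51,-.21,.09,0],"pliers":[.51,-.125,.09,0]}
vis=[p["color"].copy() for p in P]
for n in uv:
    ms=[mask(p,n,u) for p,u in zip(P,uv[n])]
    if n=="case":
        for i in range(2):
            for e in("flap","tab"):
                m=mask(P[i],e,uv[n][i])
                if m is not None and ms[i] is not None:print(e,m.sum(),ms[i].sum())
        PARTS["case"]+=PARTS["tab"]
    k=[i for i in range(2) if ms[i] is not None];print(n,k)
    sub=[[P[i] for i in k],[ms[i] for i in k]]
    if n=="case": v,c=fit(*sub,n,v0[n])
    else: v,c=fit(*sub,n,v0[n],np.radians(35),(0,1,2,3))
    print(n,v,c)
    for i in k:
        v1,c1=fit([P[i]],[ms[i]],n,v,0 if n=="case" else np.radians(35),(0,1,3) if n=="case" else (0,1,3)); print("  only",i,v1,c1)
        s=sil(P[i],n,*pose(v,0 if n=="case" else np.radians(35)))
        vis[i][ms[i]>0]=vis[i][ms[i]>0]//2+np.array([0,100,0],np.uint8)
        cs,_=cv2.findContours((s>.5).astype(np.uint8),0,2);cv2.drawContours(vis[i],cs,-1,(255,0,0),1)
a=cv2.resize(vis[0][130:310,110:410],None,fx=2,fy=2,interpolation=0);b=cv2.resize(vis[1][130:225,110:380],None,fx=2.2,fy=2.2,interpolation=0)
w=np.zeros((a.shape[0]+b.shape[0],max(a.shape[1],b.shape[1]),3),np.uint8);w[:a.shape[0],:a.shape[1]]=a;w[a.shape[0]:,:b.shape[1]]=b
cv2.imwrite("pics/fit.png",w[:,:,::-1])
E
```

```text
flap 4848.0 6749.0
tab 4985.0 6749.0
flap 4285.0 4895.0
tab 4805.0 4895.0
case [0, 1]
case [ 0.5231  0.2313  0.     -0.1282] 0.03271821141242981
  only 0 [ 0.5229  0.2308  0.     -0.1316] 0.02990669012069702
  only 1 [ 0.5232  0.2316  0.     -0.1263] 0.034684956073760986
scraper [0, 1]
scraper [ 0.4979 -0.2142  0.0828  0.0789] 0.12813404202461243
  only 0 [ 0.4981 -0.2151  0.0828  0.0842] 0.11961978673934937
  only 1 [ 0.4979 -0.2138  0.0828  0.0832] 0.12649297714233398
pliers [0, 1]
pliers [ 0.4985 -0.1308  0.0866  0.1154] 0.317336767911911
  only 0 [ 0.4982 -0.1313  0.0866  0.1305] 0.1859198808670044
  only 1 [ 0.496  -0.1292  0.0866  0.069 ] 0.43153876066207886
```

View pics/fit.png

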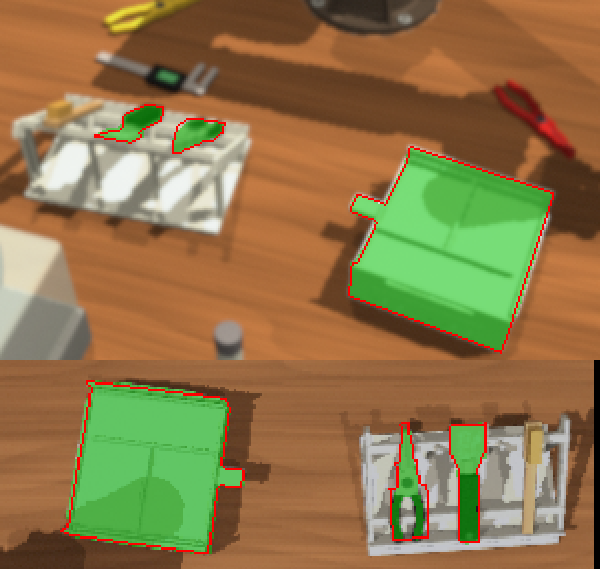

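The overlay shows the case outline matching in both views. The scraper fits well and the pliers roughly. Next is a small planner that prints the rows.

```bash
cat > plan.py <<'E'
import numpy as np, json
C=np.array([.5231,.2313]);CY=-.1282
RC=lambda a=None:np.array([[np.cos(CY),-np.sin(CY)],[np.sin(CY),np.cos(CY)]])
def tabpose(th,off=.055,corr=(0,0,0)):
    xy=C+RC()@np.array([0,.0985-.2175*np.cos(th)-.0015*np.sin(th)])
    return np.array([*xy,.0455+.2175*np.sin(th)+.0015*np.cos(th)+off])+corr
PY=-90+np.degrees(CY)
def axes(yaw):
    c,s=np.cos(np.radians(yaw)),np.sin(np.radians(yaw))
    return np.array([[c,s,0],[s,-c,0],[0,0,-1.]])  # rows: tool x,y,z in world
def call(start,poses,nd=3):
    """start (x,y,z,yaw); poses up to 5 (last repeated). prints rows, returns commanded end"""
    poses=list(poses)+[poses[-1]]*(5-len(poses));rows=[]
    A=axes(start[3])
    for p in poses:
        d=np.round(A@(np.array(p[:3])-start[:3])/.8,nd)
        w=(p[3]-start[3]+180)%360-180
        rows.append([[float(x)+0. for x in d],round(-w/90,nd)])
    print(json.dumps(rows))
    d,t=rows[-1]
    return np.array([*(np.array(start[:3])+A.T@(np.array(d)*.8)),start[3]-90*t])
def lin(a,b,n=5): return [np.array(a)+(np.array(b)-np.array(a))*(i+1)/n for i in range(n)]
def line(start,b,calls):
    """straight line over `calls` calls"""
    b=np.array(b,float);b[3]=start[3]+(b[3]-start[3]+180)%360-180
    cur=np.array(start,float);s0=cur.copy()
    for i in range(calls): cur=call(cur,[s0+(b-s0)*((5*i+j+1)/(5*calls)) for j in range(5)])
    return cur
E
python3 - <<'E'
from plan import *
s=np.array([.254,.6254,.292,-22.1]);t=tabpose(0);print(t,PY)
s=line(s,[t[0],t[1],.22,PY],4)
s=line(s,[*t,PY],1);print(s)
E
```

```text
[0.50788595 0.11327656 0.102     ] -97.34531893357715
[[[0.027, 0.024, 0.004], 0.042], [[0.053, 0.047, 0.009], 0.084], [[0.08, 0.071, 0.013], 0.125], [[0.107, 0.095, 0.018], 0.167], [[0.134, 0.118, 0.023], 0.209]]
[[[0.033, 0.014, 0.004], 0.042], [[0.066, 0.028, 0.008], 0.084], [[0.099, 0.042, 0.013], 0.125], [[0.132, 0.056, 0.017], 0.167], [[0.165, 0.069, 0.022], 0.209]]
[[[0.035, 0.003, 0.004], 0.042], [[0.071, 0.005, 0.009], 0.084], [[0.107, 0.008, 0.013], 0.125], [[0.142, 0.01, 0.018], 0.167], [[0.178, 0.013, 0.022], 0.209]]
[[[0.034, -0.009, 0.005], 0.042], [[0.069, -0.019, 0.009], 0.084], [[0.104, -0.028, 0.014], 0.125], [[0.138, -0.037, 0.018], 0.167], [[0.173, -0.046, 0.023], 0.209]]
[[[0.0, 0.0, 0.029], 0.0], [[0.0, 0.0, 0.059], 0.0], [[0.0, 0.0, 0.088], 0.0], [[0.0, 0.0, 0.118], 0.0], [[0.0, 0.0, 0.147], 0.0]]
[  0.50782414   0.11290975   0.1024     -97.34      ]
```

Call:
{"fn": "send_rows", "kwargs": {
  "deltas": [
    [[0.027,0.024,0.004],0.042],
    [[0.053,0.047,0.009],0.084],
    [[0.08,0.071,0.013],0.125],
    [[0.107,0.095,0.018],0.167],
    [[0.134,0.118,0.023],0.209]
  ]
}}

```text
clock: 2.52
tool_pos: [0.3181, 0.4963, 0.2737]
orientation: [-180.0, 0.0, -41.1]
force: [-0.0, -0.0, 0.7]
opening: 0.0876
gripper_force: 0.0
```

Call:
{"fn": "send_rows", "kwargs": {
  "deltas": [
    [[0.033,0.014,0.004],0.042],
    [[0.066,0.028,0.008],0.084],
    [[0.099,0.042,0.013],0.125],
    [[0.132,0.056,0.017],0.167],
    [[0.165,0.069,0.022],0.209]
  ]
}}

```text
clock: 2.93
tool_pos: [0.3818, 0.3681, 0.2564]
orientation: [-180.0, 0.0, -59.9]
force: [0.4, 0.4, 0.3]
opening: 0.0878
gripper_force: 0.0
```

Call:
{"fn": "send_rows", "kwargs": {
  "deltas": [
    [[0.035,0.003,0.004],0.042],
    [[0.071,0.005,0.009],0.084],
    [[0.107,0.008,0.013],0.125],
    [[0.142,0.01,0.018],0.167],
    [[0.178,0.013,0.022],0.209]
  ]
}}

```text
clock: 3.35
tool_pos: [0.4446, 0.24, 0.2386]
orientation: [-180.0, 0.0, -78.7]
force: [0.4, 0.4, 0.0]
opening: 0.0877
gripper_force: 0.0
```

Call:
{"fn": "send_rows", "kwargs": {
  "deltas": [
    [[0.034,-0.009,0.005],0.042],
    [[0.069,-0.019,0.009],0.084],
    [[0.104,-0.028,0.014],0.125],
    [[0.138,-0.037,0.018],0.167],
    [[0.173,-0.046,0.023],0.209]
  ]
}}

```text
clock: 3.77
tool_pos: [0.5084, 0.1116, 0.2204]
orientation: [-180.0, 0.0, -97.5]
force: [0.7, 0.6, -0.2]
opening: 0.0873
gripper_force: 0.0
```

Call:
{"fn": "send_rows", "kwargs": {
  "deltas": [
    [[0.0,0.0,0.029],0.0],
    [[0.0,0.0,0.059],0.0],
    [[0.0,0.0,0.088],0.0],
    [[0.0,0.0,0.118],0.0],
    [[0.0,0.0,0.147],0.0]
  ]
}}

```text
clock: 4.18
tool_pos: [0.5079, 0.1127, 0.1018]
orientation: [-180.0, 0.0, -97.4]
force: [0.9, 0.4, -0.4]
opening: 0.088
gripper_force: 0.0
```

Call:
{"fn": "send_rows", "kwargs": {
  "deltas": [
    [[0,0,0],0],
    [[0,0,0],0],
    [[0,0,0],0],
    [[0,0,0],0],
    [[0,0,0],0]
  ],
  "gripper": 0.1
}}

```text
clock: 4.6
tool_pos: [0.5086, 0.1133, 0.1041]
orientation: [-179.9, 0.1, -97.3]
force: [-0.2, -0.0, -0.7]
opening: 0.06
gripper_force: 0.0
```

Call:
{"fn": "send_rows", "kwargs": {
  "deltas": [
    [[0,0,0],0],
    [[0,0,0],0],
    [[0,0,0],0],
    [[0,0,0],0],
    [[0,0,0],0]
  ]
}}

```text
clock: 5.02
tool_pos: [0.5084, 0.1129, 0.1029]
orientation: [-179.9, 0.0, -97.3]
force: [15.9, -10.3, -0.9]
opening: 0.0265
gripper_force: 8.2
```

Run:
```python
from plan import *
from h import ctrl
o=ctrl.get_obs();print(o["tool_pos"],o["orientation"],o["force"],o["opening"],o["gripper_force"])
s=np.array([.50782,.11291,.1024,-97.34])
ths=np.linspace(0,1.80,36)[1:]
for i in range(7): s=call(s,[[*tabpose(t),s[3]] for t in ths[5*i:5*i+5]])
print(s)
p=ctrl.snapshot("scene")
```

```text
[0.50838443 0.11293945 0.1028599 ] [-1.79927277e+02  2.60369568e-02 -9.73231341e+01] [ 15.91411707 -10.29586196  -0.86828309] 0.02647147712588124 8.16012293100357
[[[-0.001, 0.0, -0.013], -0.0], [[-0.002, 0.0, -0.027], -0.0], [[-0.003, 0.0, -0.041], -0.0], [[-0.006, 0.0, -0.055], -0.0], [[-0.009, 0.0, -0.069], -0.0]]
[[[-0.004, 0.0, -0.013], -0.0], [[-0.008, 0.0, -0.026], -0.0], [[-0.013, 0.0, -0.039], -0.0], [[-0.019, 0.0, -0.052], -0.0], [[-0.026, 0.0, -0.064], -0.0]]
[[[-0.007, 0.0, -0.012], -0.0], [[-0.015, 0.0, -0.023], -0.0], [[-0.023, 0.0, -0.035], -0.0], [[-0.032, 0.0, -0.045], -0.0], [[-0.041, 0.0, -0.056], -0.0]]
[[[-0.01, 0.0, -0.009], -0.0], [[-0.02, 0.0, -0.018], -0.0], [[-0.031, 0.0, -0.027], -0.0], [[-0.043, 0.0, -0.035], -0.0], [[-0.054, 0.0, -0.042], -0.0]]
[[[-0.013, 0.0, -0.007], -0.0], [[-0.025, 0.0, -0.013], -0.0], [[-0.038, 0.0, -0.019], -0.0], [[-0.051, 0.0, -0.024], -0.0], [[-0.064, 0.0, -0.028], -0.0]]
[[[-0.014, 0.0, -0.004], -0.0], [[-0.027, 0.0, -0.006], -0.0], [[-0.041, 0.0, -0.008], -0.0], [[-0.055, 0.0, -0.01], -0.0], [[-0.069, 0.0, -0.01], -0.0]]
[[[-0.014, 0.0, 0.0], -0.0], [[-0.028, 0.0, 0.0], -0.0], [[-0.042, 0.0, 0.002], -0.0], [[-0.056, 0.0, 0.004], -0.0], [[-0.069, 0.0, 0.007], -0.0]]
[  0.54175227   0.37633354   0.312      -97.34      ]
```

Call:
{"fn": "send_rows", "kwargs": {
  "deltas": [
    [[0,0,0],0],
    [[0,0,0],0],
    [[0,0,0],0],
    [[0,0,0],0],
    [[0,0,0],0]
  ]
}}

```text
clock: 5.48
tool_pos: [0.5089, 0.1128, 0.1029]
orientation: [-179.9, 0.0, -97.3]
force: [5.1, -3.4, -0.8]
opening: 0.0256
gripper_force: 30.0
```

Call:
{"fn": "send_rows", "kwargs": {
  "deltas": [
    [[-0.001,0.0,-0.013],0],
    [[-0.002,0.0,-0.027],0],
    [[-0.003,0.0,-0.041],0],
    [[-0.006,0.0,-0.055],0],
    [[-0.009,0.0,-0.069],0]
  ]
}}

```text
clock: 5.9
tool_pos: [0.5099, 0.1206, 0.1585]
orientation: [-179.9, 0.1, -97.3]
force: [5.1, 3.8, -3.9]
opening: 0.0256
gripper_force: 30.0
```

Good: it is gripped and lifting with low force.

Call:
{"fn": "send_rows", "kwargs": {
  "deltas": [
    [[-0.004,0.0,-0.013],0],
    [[-0.008,0.0,-0.026],0],
    [[-0.013,0.0,-0.039],0],
    [[-0.019,0.0,-0.052],0],
    [[-0.026,0.0,-0.064],0]
  ]
}}

```text
clock: 6.32
tool_pos: [0.5124, 0.1415, 0.2097]
orientation: [-179.9, 0.1, -97.3]
force: [5.1, 1.0, -4.0]
opening: 0.0256
gripper_force: 30.0
```

Call:
{"fn": "send_rows", "kwargs": {
  "deltas": [
    [[-0.007,0.0,-0.012],0],
    [[-0.015,0.0,-0.023],0],
    [[-0.023,0.0,-0.035],0],
    [[-0.032,0.0,-0.045],0],
    [[-0.041,0.0,-0.056],0]
  ]
}}

```text
clock: 6.73
tool_pos: [0.5165, 0.1743, 0.2538]
orientation: [-179.9, 0.1, -97.3]
force: [7.8, 5.5, -9.8]
opening: 0.0257
gripper_force: 30.0
```

Call:
{"fn": "send_rows", "kwargs": {
  "deltas": [
    [[-0.01,0.0,-0.009],0],
    [[-0.02,0.0,-0.018],0],
    [[-0.031,0.0,-0.027],0],
    [[-0.043,0.0,-0.035],0],
    [[-0.054,0.0,-0.042],0]
  ]
}}

```text
clock: 7.15
tool_pos: [0.5218, 0.2164, 0.2874]
orientation: [-179.9, -0.0, -97.3]
force: [7.0, 0.4, -5.5]
opening: 0.0256
gripper_force: 30.0
```

Call:
{"fn": "send_rows", "kwargs": {
  "deltas": [
    [[-0.013,0.0,-0.007],0],
    [[-0.025,0.0,-0.013],0],
    [[-0.038,0.0,-0.019],0],
    [[-0.051,0.0,-0.024],0],
    [[-0.064,0.0,-0.028],0]
  ]
}}

```text
clock: 7.57
tool_pos: [0.5281, 0.2669, 0.3099]
orientation: [-180.0, -0.1, -97.4]
force: [4.4, -2.2, -2.5]
opening: 0.0258
gripper_force: 30.0
```

Call:
{"fn": "send_rows", "kwargs": {
  "deltas": [
    [[-0.014,0.0,-0.004],0],
    [[-0.027,0.0,-0.006],0],
    [[-0.041,0.0,-0.008],0],
    [[-0.055,0.0,-0.01],0],
    [[-0.069,0.0,-0.01],0]
  ]
}}

```text
clock: 7.98
tool_pos: [0.535, 0.3225, 0.319]
orientation: [-179.9, 0.0, -97.3]
force: [-0.2, -2.2, 10.2]
opening: 0.0257
gripper_force: 30.0
```

Call:
{"fn": "send_rows", "kwargs": {
  "deltas": [
    [[-0.014,0.0,0.0],0],
    [[-0.028,0.0,0.0],0],
    [[-0.042,0.0,0.002],0],
    [[-0.056,0.0,0.004],0],
    [[-0.069,0.0,0.007],0]
  ]
}}

```text
clock: 8.4
tool_pos: [0.5419, 0.3783, 0.3136]
orientation: [-179.9, 0.1, -97.3]
force: [-1.0, 0.5, 9.2]
opening: 0.0258
gripper_force: 30.0
```

Call:
{"fn": "send_rows", "kwargs": {
  "deltas": [
    [[0,0,0],0],
    [[0,0,0],0],
    [[0,0,0],0],
    [[0,0,0],0],
    [[0,0,0],0]
  ]
}}

```text
clock: 8.82
tool_pos: [0.542, 0.3783, 0.3136]
orientation: [-179.9, 0.2, -97.3]
force: [-0.5, 1.4, 7.9]
opening: 0.0254
gripper_force: 30.0
```

Call:
{"fn": "send_rows", "kwargs": {
  "deltas": [
    [[0,0,0],0],
    [[0,0,0],0],
    [[0,0,0],0],
    [[0,0,0],0],
    [[0,0,0],0]
  ],
  "gripper": 0.6
}}

```text
clock: 9.23
tool_pos: [0.5415, 0.3764, 0.3116]
orientation: [180.0, -0.0, -97.3]
force: [-0.5, 0.5, -0.2]
opening: 0.0505
gripper_force: 0.0
```

Call:
{"fn": "send_rows", "kwargs": {
  "deltas": [
    [[0,0,0],0],
    [[0,0,0],0],
    [[0,0,-0.02],0],
    [[0,0,-0.05],0],
    [[0,0,-0.09],0]
  ]
}}

```text
clock: 9.65
tool_pos: [0.5411, 0.3758, 0.3826]
orientation: [179.8, -0.2, -97.4]
force: [1.2, 0.4, 0.4]
opening: 0.0528
gripper_force: 0.0
```

```bash
cat > tool.py <<'E'
from plan import *
def grip(o,yaw,gx,gz,off,pitch=np.radians(35)):
    c,s=np.cos(pitch),np.sin(pitch);h=gx*c-gz*s
    return np.array([o[0]+h*np.cos(yaw),o[1]+h*np.sin(yaw),o[2]+gx*s+gz*c+off,np.degrees(yaw)+180])
E
python3 - <<'E'
from tool import *
s=np.array([.54175,.37633,.312+.072,-97.34])
g=grip([.4979,-.2142,.0828],.079,-.010,.010,.057);print(g)
s=line(s,[g[0],g[1],.25,g[3]],4)
s=line(s,g,1);print(s)
E
```

```text
[ 4.84016153e-01 -2.15299111e-01  1.42255756e-01  1.84526367e+02]
[[[0.037, -0.001, 0.008], 0.043], [[0.074, -0.002, 0.017], 0.087], [[0.111, -0.003, 0.025], 0.13], [[0.149, -0.005, 0.033], 0.174], [[0.186, -0.006, 0.042], 0.217]]
[[[0.034, -0.013, 0.008], 0.043], [[0.069, -0.027, 0.017], 0.087], [[0.104, -0.04, 0.025], 0.13], [[0.138, -0.054, 0.033], 0.174], [[0.173, -0.067, 0.042], 0.217]]
[[[0.028, -0.024, 0.008], 0.043], [[0.056, -0.049, 0.016], 0.087], [[0.084, -0.073, 0.025], 0.13], [[0.112, -0.097, 0.033], 0.174], [[0.14, -0.121, 0.042], 0.217]]
[[[0.019, -0.033, 0.008], 0.044], [[0.037, -0.065, 0.016], 0.087], [[0.055, -0.097, 0.025], 0.13], [[0.074, -0.13, 0.033], 0.174], [[0.092, -0.162, 0.041], 0.217]]
[[[0.0, 0.0, 0.027], 0.0], [[0.0, 0.0, 0.054], 0.0], [[0.0, 0.0, 0.081], 0.0], [[0.0, 0.0, 0.108], 0.0], [[0.0, 0.0, 0.135], 0.0]]
[ 4.84066404e-01 -2.15233074e-01  1.42400000e-01 -1.75460000e+02]
```

Call:
{"fn": "send_rows", "kwargs": {
  "deltas": [
    [[0.037,-0.001,0.008],0.043],
    [[0.074,-0.002,0.017],0.087],
    [[0.111,-0.003,0.025],0.13],
    [[0.149,-0.005,0.033],0.174],
    [[0.186,-0.006,0.042],0.217]
  ],
  "gripper": 0.58
}}

```text
clock: 10.07
tool_pos: [0.5272, 0.2267, 0.3505]
orientation: [-180.0, 0.0, -117.1]
force: [0.9, 0.4, 0.5]
opening: 0.0505
gripper_force: 0.0
```

Call:
{"fn": "send_rows", "kwargs": {
  "deltas": [
    [[0.034,-0.013,0.008],0.043],
    [[0.069,-0.027,0.017],0.087],
    [[0.104,-0.04,0.025],0.13],
    [[0.138,-0.054,0.033],0.174],
    [[0.173,-0.067,0.042],0.217]
  ]
}}

```text
clock: 10.48
tool_pos: [0.5125, 0.079, 0.317]
orientation: [-180.0, 0.0, -136.6]
force: [0.7, 0.6, 0.4]
opening: 0.051
gripper_force: 0.0
```

Call:
{"fn": "send_rows", "kwargs": {
  "deltas": [
    [[0.028,-0.024,0.008],0.043],
    [[0.056,-0.049,0.016],0.087],
    [[0.084,-0.073,0.025],0.13],
    [[0.112,-0.097,0.033],0.174],
    [[0.14,-0.121,0.042],0.217]
  ]
}}

```text
clock: 10.9
tool_pos: [0.498, -0.0684, 0.2835]
orientation: [-180.0, 0.1, -156.1]
force: [0.6, 0.3, 0.5]
opening: 0.051
gripper_force: 0.0
```

Call:
{"fn": "send_rows", "kwargs": {
  "deltas": [
    [[0.019,-0.033,0.008],0.044],
    [[0.037,-0.065,0.016],0.087],
    [[0.055,-0.097,0.025],0.13],
    [[0.074,-0.13,0.033],0.174],
    [[0.092,-0.162,0.041],0.217]
  ]
}}

```text
clock: 11.32
tool_pos: [0.4836, -0.2168, 0.2505]
orientation: [-180.0, 0.0, -175.7]
force: [0.6, 0.4, 0.4]
opening: 0.051
gripper_force: 0.0
```

Run:
```python
from h import *
o=ctrl.get_obs();print(o["tool_pos"],o["orientation"],o["joint_pos"])
P=[ctrl.snapshot(n) for n in("scene","top")]
for t in ["mark_scraper","mark_pliers"]:
    for p in P:
        for x in ctrl.boxes_of(p,t)[:2]:
            uv=np.array(x["xy"])*S;print(t,round(x["conf"],2),uv.round(1),atz(p,uv,.006).round(4))
a=cv2.resize(P[0]["color"][120:350,120:420],None,fx=2,fy=2,interpolation=cv2.INTER_CUBIC);b=cv2.resize(P[1]["color"][120:240,110:270],None,fx=3.7,fy=3.7,interpolation=cv2.INTER_CUBIC)
cv2.imwrite("pics/a1.png",b[:,:,::-1]);cv2.imwrite("pics/a2.png",a[:,:,::-1])
```

```text
[ 0.48358992 -0.21682287  0.25050174] [-1.79996293e+02  3.21112650e-02 -1.75663566e+02] [-2.93259856e+00  8.75825863e+00 -2.10480054e+01 -4.44335948e-04
 -6.01614137e+01 -8.27307472e+01]
mark_scraper 0.71 [309.2 239.3] [0.4819 0.1546 0.006 ]
mark_scraper 0.73 [169.5 188.8] [0.4947 0.2579 0.006 ]
mark_pliers 0.31 [346.2 249. ] [0.485  0.2555 0.006 ]
mark_pliers 0.26 [330.2 245.7] [ 0.3167 -0.2492  0.006 ]
mark_pliers 0.22 [324.3 205.3] [ 0.4438 -0.2326  0.006 ]
```

View pics/a1.png

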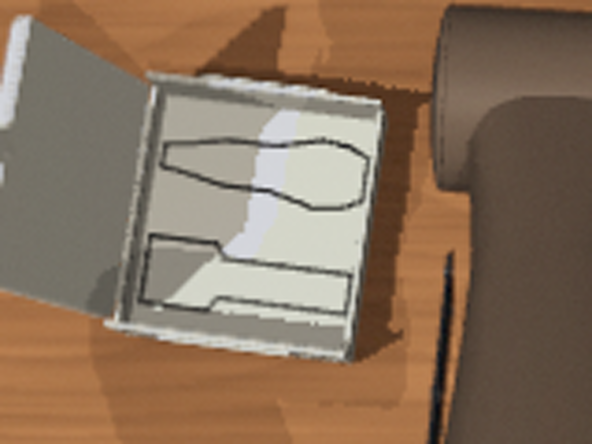

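View pics/a2.png

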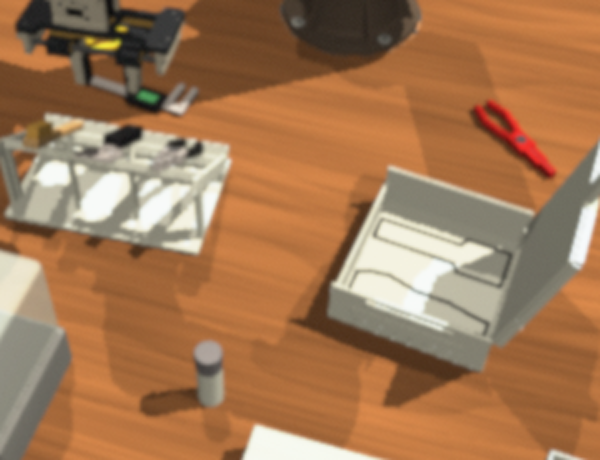

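The flap stays open. The scraper outline is on the case's −x side, nearer the robot, and the pliers outline is on the +x side. Both have their tips towards the hinge.

Call:
{"fn": "send_rows", "kwargs": {
  "deltas": [
    [[0,-0.002,0.02],0.0],
    [[0,-0.002,0.04],0.0],
    [[0,-0.002,0.06],0.0],
    [[0,-0.002,0.08],0.0],
    [[0,-0.002,0.1],0.0]
  ]
}}

```text
clock: 12.03
tool_pos: [0.4847, -0.2157, 0.1705]
orientation: [-180.0, 0.1, -175.3]
force: [0.3, -0.1, 0.8]
opening: 0.0507
gripper_force: 0.0
```

Call:
{"fn": "send_rows", "kwargs": {
  "deltas": [
    [[0,0,0.007],0.0],
    [[0,0,0.014],0.0],
    [[0,0,0.021],0.0],
    [[0,0,0.028],0.0],
    [[0,0,0.035],0.0]
  ]
}}

```text
clock: 12.45
tool_pos: [0.4846, -0.2167, 0.1428]
orientation: [-180.0, 0.1, -175.4]
force: [-0.2, -0.0, -1.3]
opening: 0.0504
gripper_force: 0.0
```

Run:
```python
from fit import *
from plan import *
o=ctrl.get_obs();print(o["tool_pos"],o["orientation"],o["force"])
p=ctrl.snapshot("top")
for x,y in [(-50,-88),(-50,88),(50,-88),(50,88)]:
    w=C+RC()@np.array([x,y])/1000;q=proj(p,[*w,.006])[0];print((x,y),w,((q-[110,120])*3.7).round(1))
for uv in [(348,292),(146,269),(365,180),(163,155)]:
    w=atz(p,np.array(uv)/3.7+[110,120],.006)[:2];print(uv,((RC().T@(w-C))*1000).round(1))
save(p,"grip1");a=cv2.resize(p["color"][130:230,260:380],None,fx=5,fy=5,interpolation=2);cv2.imwrite("pics/g1.png",a[:,:,::-1])
```

```text
[ 0.48464954 -0.21674568  0.14280789] [-1.79983432e+02  7.48282015e-02 -1.75436518e+02] [-0.20171798 -0.00856311 -1.34609874]
(-50, -88) [0.4622596  0.15041462] [344.1 292.7]
(-50, 88) [0.48476104 0.3249703 ] [143.  265.8]
(50, -88) [0.56143896 0.1376297 ] [361.2 178.4]
(50, 88) [0.5839404  0.31218538] [161.9 152.7]
(348, 292) [-49.  -91.2]
(146, 269) [-52.4  84.9]
(365, 180) [ 49.  -91.5]
(163, 155) [48.1 86.7]
```

Call:
{"fn": "send_rows", "kwargs": {
  "deltas": [
    [[0,0,0],0],
    [[0,0,0],0],
    [[0,0,0],0],
    [[0,0,0],0],
    [[0,0,0],0]
  ],
  "gripper": 0.1
}}

```text
clock: 12.92
tool_pos: [0.4843, -0.2169, 0.1429]
orientation: [-180.0, 0.0, -175.5]
force: [-1.1, 0.6, 0.7]
opening: 0.026
gripper_force: 29.9
```

Call:
{"fn": "send_rows", "kwargs": {
  "deltas": [
    [[0,0,0],0],
    [[0,0,0],0],
    [[0,0,0],0],
    [[0,0,0],0],
    [[0,0,0],0]
  ]
}}

```text
clock: 13.33
tool_pos: [0.4843, -0.2169, 0.1429]
orientation: [-180.0, 0.0, -175.5]
force: [-0.9, -0.0, 4.9]
opening: 0.0256
gripper_force: 29.9
```

Call:
{"fn": "send_rows", "kwargs": {
  "deltas": [
    [[0,0,-0.008],0],
    [[0,0,-0.02],0],
    [[0,0,-0.035],0],
    [[0,0,-0.06],0],
    [[0,0,-0.09],0]
  ]
}}

```text
clock: 13.75
tool_pos: [0.4832, -0.2167, 0.2147]
orientation: [180.0, -0.2, -175.5]
force: [-0.1, -0.6, -1.1]
opening: 0.0262
gripper_force: 29.9
```

Call:
{"fn": "send_rows", "kwargs": {
  "deltas": [
    [[0,0,-0.02],0],
    [[0,0,-0.04],0],
    [[0,0,-0.06],0],
    [[0,0,-0.08],0],
    [[0,0,-0.09],0]
  ]
}}

```text
clock: 14.17
tool_pos: [0.4845, -0.2171, 0.2892]
orientation: [-180.0, 0.1, -175.5]
force: [0.4, -0.3, -0.4]
opening: 0.0258
gripper_force: 29.9
```

```bash
cat > place.py <<'E'
from tool import *
def place(s,mx,gx,gz,off,zend,dy=-.001,down=2):
    yaw=PY; 
    def at(y,z): return np.array([*(C+RC()@np.array([mx,y])),z,yaw])
    def arc(f): c,k=np.cos(f),np.sin(f);l=.085+gx;return at(-.085+dy+l*c-gz*k,.006+l*k+gz*c+off)
    f0=np.radians(35);a=arc(f0)
    s=line(s,[a[0],a[1],.26,yaw],4);print("down")
    s=line(s,[a[0],a[1],a[2]+.004,yaw],down);print("arc")
    fs=np.linspace(f0,0,26)[1:]
    for i in range(5): s=call(s,[arc(f) if f>1e-6 else np.array([*arc(0)[:2],zend,yaw]) for f in fs[5*i:5*i+5]],4)
    print(s);return s
E
python3 - <<'E'
from place import *
s=place(np.array([.4845,-.2170,.1424+.144+.0004,-175.46]),-.050,-.0095,.010,.057,.0725)
E
```

```text
[[[-0.001, 0.027, 0.002], -0.043], [[-0.002, 0.053, 0.003], -0.087], [[-0.004, 0.08, 0.005], -0.13], [[-0.005, 0.106, 0.007], -0.174], [[-0.006, 0.133, 0.008], -0.217]]
[[[-0.01, 0.024, 0.002], -0.043], [[-0.02, 0.049, 0.004], -0.087], [[-0.03, 0.074, 0.005], -0.13], [[-0.04, 0.098, 0.007], -0.174], [[-0.05, 0.123, 0.009], -0.217]]
[[[-0.017, 0.02, 0.001], -0.043], [[-0.035, 0.04, 0.003], -0.087], [[-0.053, 0.06, 0.005], -0.13], [[-0.07, 0.08, 0.006], -0.174], [[-0.088, 0.099, 0.008], -0.217]]
[[[-0.023, 0.013, 0.002], -0.043], [[-0.047, 0.026, 0.003], -0.087], [[-0.07, 0.039, 0.005], -0.13], [[-0.093, 0.052, 0.007], -0.174], [[-0.117, 0.065, 0.008], -0.217]]
down
[[[0.0, 0.0, 0.018], 0.0], [[0.0, 0.0, 0.035], 0.0], [[0.0, 0.0, 0.053], 0.0], [[0.0, 0.0, 0.071], 0.0], [[0.0, 0.0, 0.089], 0.0]]
[[[0.0, 0.0, 0.017], 0.0], [[0.0, 0.0, 0.035], 0.0], [[0.0, 0.0, 0.053], 0.0], [[0.0, 0.0, 0.071], 0.0], [[0.001, 0.0, 0.088], 0.0]]
arc
[[[-0.002, -0.0003, 0.0071], 0.0001], [[-0.0035, -0.0003, 0.0089], 0.0001], [[-0.005, -0.0003, 0.0107], 0.0001], [[-0.0064, -0.0003, 0.0125], 0.0001], [[-0.0078, -0.0003, 0.0144], 0.0001]]
[[[-0.0013, 0.0, 0.0019], -0.0], [[-0.0026, 0.0, 0.0039], -0.0], [[-0.0038, 0.0, 0.0058], -0.0], [[-0.005, 0.0, 0.0078], -0.0], [[-0.0061, 0.0, 0.0099], -0.0]]
[[[-0.0011, 0.0, 0.002], -0.0], [[-0.0022, 0.0, 0.0041], -0.0], [[-0.0032, 0.0, 0.0062], -0.0], [[-0.0041, 0.0, 0.0083], -0.0], [[-0.005, 0.0, 0.0105], -0.0]]
[[[-0.0008, 0.0, 0.0022], -0.0], [[-0.0016, 0.0, 0.0044], -0.0], [[-0.0023, 0.0, 0.0066], -0.0], [[-0.003, 0.0, 0.0088], -0.0], [[-0.0036, 0.0, 0.011], -0.0]]
[[[-0.0005, 0.0, 0.0023], -0.0], [[-0.001, 0.0, 0.0046], -0.0], [[-0.0015, 0.0, 0.0069], -0.0], [[-0.0019, 0.0, 0.0091], -0.0], [[-0.0022, 0.0, 0.0121], -0.0]]
[ 4.72196712e-01  2.27278159e-01  7.24800000e-02 -9.73490000e+01]
```

Call:
{"fn": "send_rows", "kwargs": {
  "deltas": [
    [[-0.001,0.027,0.002],-0.043],
    [[-0.002,0.053,0.003],-0.087],
    [[-0.004,0.08,0.005],-0.13],
    [[-0.005,0.106,0.007],-0.174],
    [[-0.006,0.133,0.008],-0.217]
  ]
}}

```text
clock: 14.58
tool_pos: [0.4799, -0.1096, 0.28]
orientation: [180.0, -0.0, -155.8]
force: [0.0, -0.1, 0.3]
opening: 0.0257
gripper_force: 29.9
```

Call:
{"fn": "send_rows", "kwargs": {
  "deltas": [
    [[-0.01,0.024,0.002],-0.043],
    [[-0.02,0.049,0.004],-0.087],
    [[-0.03,0.074,0.005],-0.13],
    [[-0.04,0.098,0.007],-0.174],
    [[-0.05,0.123,0.009],-0.217]
  ]
}}

```text
clock: 15.0
tool_pos: [0.4765, -0.0034, 0.273]
orientation: [180.0, -0.0, -136.2]
force: [0.7, -0.7, -1.5]
opening: 0.0261
gripper_force: 29.9
```

Call:
{"fn": "send_rows", "kwargs": {
  "deltas": [
    [[-0.017,0.02,0.001],-0.043],
    [[-0.035,0.04,0.003],-0.087],
    [[-0.053,0.06,0.005],-0.13],
    [[-0.07,0.08,0.006],-0.174],
    [[-0.088,0.099,0.008],-0.217]
  ]
}}

```text
clock: 15.42
tool_pos: [0.4727, 0.1025, 0.2666]
orientation: [180.0, -0.0, -116.7]
force: [0.1, -0.0, -2.1]
opening: 0.026
gripper_force: 29.9
```

Call:
{"fn": "send_rows", "kwargs": {
  "deltas": [
    [[-0.023,0.013,0.002],-0.043],
    [[-0.047,0.026,0.003],-0.087],
    [[-0.07,0.039,0.005],-0.13],
    [[-0.093,0.052,0.007],-0.174],
    [[-0.117,0.065,0.008],-0.217]
  ]
}}

```text
clock: 15.83
tool_pos: [0.4687, 0.2094, 0.26]
orientation: [180.0, -0.0, -97.2]
force: [-0.7, -0.0, -1.7]
opening: 0.0258
gripper_force: 29.9
```

Call:
{"fn": "send_rows", "kwargs": {
  "deltas": [
    [[0.0,0.0,0.018],0.0],
    [[0.0,0.0,0.035],0.0],
    [[0.0,0.0,0.053],0.0],
    [[0.0,0.0,0.071],0.0],
    [[0.0,0.0,0.089],0.0]
  ]
}}

```text
clock: 16.25
tool_pos: [0.4689, 0.2086, 0.1883]
orientation: [180.0, -0.0, -97.3]
force: [0.1, 1.0, -1.3]
opening: 0.0257
gripper_force: 29.9
```

Run:
```python
from h import *
o=ctrl.get_obs();print(o["tool_pos"],o["orientation"],o["force"])
P=[ctrl.snapshot(n) for n in("scene","top")]
a=cv2.resize(P[0]["color"][160:310,240:420],None,fx=2.6,fy=2.6,interpolation=2)
cv2.imwrite("pics/b1.png",a[:,:,::-1])
```

```text
[0.46894291 0.20857626 0.18831418] [ 1.79982423e+02 -7.85590013e-03 -9.73374619e+01] [ 0.14088587  0.95321716 -1.31261885]
```

View pics/b1.png

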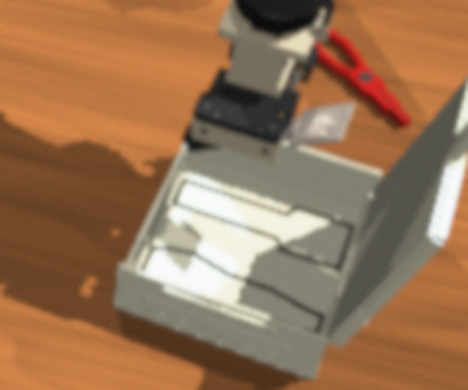

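The scraper is held with its blade up towards the hinge at about (325,125), over its outline. Lowering now.

Call:
{"fn": "send_rows", "kwargs": {
  "deltas": [
    [[0.0,0.0,0.017],0.0],
    [[0.0,0.0,0.035],0.0],
    [[0.0,0.0,0.053],0.0],
    [[0.0,0.0,0.071],0.0],
    [[0.001,0.0,0.088],0.0]
  ]
}}

```text
clock: 16.77
tool_pos: [0.4695, 0.2082, 0.1189]
orientation: [-180.0, 0.0, -97.3]
force: [0.1, -0.1, -1.0]
opening: 0.0261
gripper_force: 29.9
```

Call:
{"fn": "send_rows", "kwargs": {
  "deltas": [
    [[-0.002,-0.0003,0.0071],0],
    [[-0.0035,-0.0003,0.0089],0],
    [[-0.005,-0.0003,0.0107],0],
    [[-0.0064,-0.0003,0.0125],0],
    [[-0.0078,-0.0003,0.0144],0]
  ]
}}

```text
clock: 17.18
tool_pos: [0.4703, 0.2142, 0.1078]
orientation: [-180.0, 0.0, -97.3]
force: [-4.1, -2.5, 3.3]
opening: 0.026
gripper_force: 30.0
```

Call:
{"fn": "send_rows", "kwargs": {
  "deltas": [
    [[-0.0013,0.0,0.0019],0],
    [[-0.0026,0.0,0.0039],0],
    [[-0.0038,0.0,0.0058],0],
    [[-0.005,0.0,0.0078],0],
    [[-0.0061,0.0,0.0099],0]
  ]
}}

```text
clock: 17.6
tool_pos: [0.4712, 0.2196, 0.0994]
orientation: [-179.9, 0.1, -97.3]
force: [-1.5, 1.9, 4.6]
opening: 0.0256
gripper_force: 30.0
```

Call:
{"fn": "send_rows", "kwargs": {
  "deltas": [
    [[-0.0011,0.0,0.002],0],
    [[-0.0022,0.0,0.0041],0],
    [[-0.0032,0.0,0.0062],0],
    [[-0.0041,0.0,0.0083],0],
    [[-0.005,0.0,0.0105],0]
  ]
}}

```text
clock: 18.02
tool_pos: [0.4718, 0.2236, 0.0908]
orientation: [-179.9, 0.1, -97.3]
force: [-0.7, 3.6, 5.5]
opening: 0.0258
gripper_force: 30.0
```

Call:
{"fn": "send_rows", "kwargs": {
  "deltas": [
    [[-0.0008,0.0,0.0022],0],
    [[-0.0016,0.0,0.0044],0],
    [[-0.0023,0.0,0.0066],0],
    [[-0.003,0.0,0.0088],0],
    [[-0.0036,0.0,0.011],0]
  ]
}}

```text
clock: 18.43
tool_pos: [0.472, 0.2259, 0.0818]
orientation: [-180.0, 0.0, -97.3]
force: [1.0, 4.1, 4.2]
opening: 0.0259
gripper_force: 30.0
```

Call:
{"fn": "send_rows", "kwargs": {
  "deltas": [
    [[-0.0005,0.0,0.0023],0],
    [[-0.001,0.0,0.0046],0],
    [[-0.0015,0.0,0.0069],0],
    [[-0.0019,0.0,0.0091],0],
    [[-0.0022,0.0,0.0121],0]
  ]
}}

```text
clock: 18.85
tool_pos: [0.4719, 0.2274, 0.0721]
orientation: [-180.0, 0.0, -97.3]
force: [0.6, 3.0, 4.2]
opening: 0.0259
gripper_force: 30.0
```

Call:
{"fn": "send_rows", "kwargs": {
  "deltas": [
    [[0,0,0.0],0],
    [[0,0,0.0],0],
    [[0,0,0],0],
    [[0,0,0],0],
    [[0,0,0],0]
  ]
}}

```text
clock: 19.27
tool_pos: [0.4716, 0.2271, 0.072]
orientation: [180.0, -0.0, -97.4]
force: [0.3, 1.3, 2.2]
opening: 0.0259
gripper_force: 30.0
```

Run:
```python
from h import *
o=ctrl.get_obs();print(o["tool_pos"],o["orientation"],o["force"],o["moment"])
P=[ctrl.snapshot(n) for n in("scene","top")]
a=cv2.resize(P[0]["color"][160:310,240:420],None,fx=3,fy=3,interpolation=2)
b=cv2.resize(P[1]["color"][120:230,110:270],None,fx=3,fy=3,interpolation=2)
w=np.zeros((450,540,3),np.uint8);w[:]=a
cv2.imwrite("pics/c1.png",w[:,:,::-1])
```

```text
[0.47160746 0.22706179 0.07199665] [ 1.79969553e+02 -3.57694954e-02 -9.73541357e+01] [0.29788804 1.33578009 2.16458173] [ 0.34794837 -0.44836173  0.12998127]
```

View pics/c1.png

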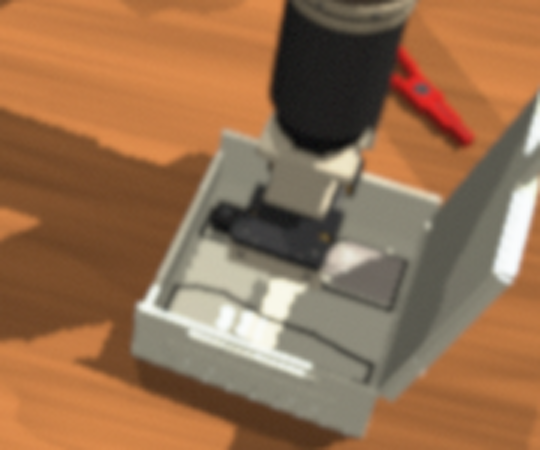

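The blade lies within its outline, with its end at about (400,290). Releasing and rising.

Call:
{"fn": "send_rows", "kwargs": {
  "deltas": [
    [[0,0,0],0],
    [[0,0,0],0],
    [[0,0,0],0],
    [[0,0,0],0],
    [[0,0,0],0]
  ],
  "gripper": 0.5
}}

```text
clock: 19.78
tool_pos: [0.4717, 0.2272, 0.072]
orientation: [180.0, -0.0, -97.4]
force: [0.3, 1.7, 0.2]
opening: 0.0431
gripper_force: 0.0
```

Call:
{"fn": "send_rows", "kwargs": {
  "deltas": [
    [[0,0,-0.01],0],
    [[0,0,-0.03],0],
    [[0,0,-0.07],0],
    [[0,0,-0.12],0],
    [[0,0,-0.17],0]
  ]
}}

```text
clock: 20.2
tool_pos: [0.4713, 0.2267, 0.2098]
orientation: [179.9, -0.1, -97.4]
force: [0.8, 0.6, -0.4]
opening: 0.0438
gripper_force: 0.0
```

Call:
{"fn": "send_rows", "kwargs": {
  "deltas": [
    [[0,0,-0.02],0],
    [[0,0,-0.04],0],
    [[0,0,-0.06],0],
    [[0,0,-0.06],0],
    [[0,0,-0.06],0]
  ]
}}

```text
clock: 20.62
tool_pos: [0.472, 0.2275, 0.2575]
orientation: [-179.9, 0.1, -97.3]
force: [-0.2, 0.3, -0.2]
opening: 0.0435
gripper_force: 0.0
```

```bash
cat > fitpl.py <<'E'
from fit import *
from plan import *
np.set_printoptions(precision=4,suppress=True)
pr=[(-85,16),(-75,22),(-50,26),(-30,24),(-8,15)]
PARTS["pliers"]=PARTS["pliers"][:3]+[np.array([[x,s*w,z] for x,w in pr for s in(-1,1) for z in(0,14)])/1000]
def fill(m):
    cs,_=cv2.findContours(cv2.morphologyEx(m.astype(np.uint8),cv2.MORPH_CLOSE,np.ones((5,5))),0,2);o=np.zeros(m.shape,np.uint8);cv2.drawContours(o,cs,-1,1,-1);return o.astype(np.float32)
E
python3 - <<'E'
from fitpl import *
o=ctrl.get_obs();print(o["tool_pos"],o["orientation"],o["opening"])
P=[ctrl.snapshot(n) for n in("scene","top")]
save(P[0],"d_s");save(P[1],"d_t")
ms=[mask(p,"pliers",u) for p,u in zip(P,[(206,195),(294,187)])];k=[i for i in(0,1) if ms[i] is not None]
for f in (lambda m:m,fill):
    M=[f(ms[i]) for i in k]
    for fr in((0,1,2,3),(0,1,3)): print(k,fit([P[i] for i in k],M,"pliers",[.4935,-.1296,.0828,.079],np.radians(35),fr))
ms=[mask(p,"scraper",u) for p,u in zip(P,[(330,240),(160,190)])]
for i in(0,1):
    if ms[i] is None: continue
    v,c=fit([P[i]],[ms[i]],"scraper",[.4738,.2375,.006,np.pi/2+CY]);print("scraper",i,v,c,RC().T@(v[:2]-C),v[3]-np.pi/2-CY)
E
```

```text
[0.472  0.2275 0.2575] [-179.9252    0.1114  -97.3493] 0.04354970563000355
[0, 1] (array([ 0.4942, -0.1304,  0.0835,  0.0844]), np.float64(0.1972595751285553))
[0, 1] (array([ 0.4937, -0.1306,  0.0828,  0.0844]), np.float64(0.19721674919128418))
[0, 1] (array([ 0.4938, -0.1305,  0.0833,  0.0858]), np.float64(0.12242257595062256))
[0, 1] (array([ 0.4939, -0.1305,  0.0828,  0.083 ]), np.float64(0.12251919507980347))
scraper 0 [0.4708 0.2373 0.006  1.4561] 0.12511801719665527 [-0.0526 -0.0007] 0.013541646906513632
```

Run:
```python
from tool import *
s=np.array([.4719,.2273,.0725-.0005+.184+.0004,-97.35])
g=grip([.4938,-.1305,.083],.081,.011,.007,.060);print(g)
s=line(s,[g[0],g[1],.25,g[3]],4)
s=line(s,g,2);print(s)
```

```text
[ 4.98779258e-01 -1.30095796e-01  1.55043405e-01  1.84640958e+02]
[[[0.022, -0.005, 0.0], 0.043], [[0.044, -0.009, 0.001], 0.087], [[0.066, -0.014, 0.001], 0.13], [[0.088, -0.018, 0.002], 0.173], [[0.11, -0.023, 0.002], 0.217]]
[[[0.019, -0.011, 0.0], 0.043], [[0.038, -0.023, 0.001], 0.086], [[0.057, -0.034, 0.001], 0.13], [[0.076, -0.046, 0.002], 0.173], [[0.096, -0.058, 0.002], 0.216]]
[[[0.014, -0.017, 0.0], 0.044], [[0.028, -0.034, 0.001], 0.087], [[0.042, -0.051, 0.001], 0.13], [[0.057, -0.069, 0.002], 0.174], [[0.071, -0.086, 0.002], 0.217]]
[[[0.008, -0.021, 0.0], 0.043], [[0.015, -0.042, 0.001], 0.087], [[0.023, -0.063, 0.001], 0.13], [[0.03, -0.084, 0.002], 0.173], [[0.038, -0.105, 0.002], 0.217]]
[[[0.0, 0.0, 0.012], -0.0], [[0.0, 0.0, 0.024], -0.0], [[0.0, 0.0, 0.036], -0.0], [[0.0, 0.0, 0.047], -0.0], [[0.0, 0.0, 0.059], -0.0]]
[[[0.0, 0.0, 0.012], -0.0], [[0.0, 0.0, 0.024], -0.0], [[0.0, 0.0, 0.036], -0.0], [[0.0, 0.0, 0.048], -0.0], [[0.0, 0.0, 0.06], -0.0]]
[ 4.98619071e-01 -1.29881615e-01  1.54800000e-01 -1.75380000e+02]
```

Call:
{"fn": "send_rows", "kwargs": {
  "deltas": [
    [[0.022,-0.005,0.0],0.043],
    [[0.044,-0.009,0.001],0.087],
    [[0.066,-0.014,0.001],0.13],
    [[0.088,-0.018,0.002],0.173],
    [[0.11,-0.023,0.002],0.217]
  ],
  "gripper": 0.58
}}

```text
clock: 21.33
tool_pos: [0.4786, 0.1369, 0.254]
orientation: [180.0, -0.1, -117.1]
force: [0.1, -0.2, 0.2]
opening: 0.0508
gripper_force: 0.0
```

Call:
{"fn": "send_rows", "kwargs": {
  "deltas": [
    [[0.019,-0.011,0.0],0.043],
    [[0.038,-0.023,0.001],0.086],
    [[0.057,-0.034,0.001],0.13],
    [[0.076,-0.046,0.002],0.173],
    [[0.096,-0.058,0.002],0.216]
  ]
}}

```text
clock: 21.75
tool_pos: [0.4854, 0.0474, 0.2525]
orientation: [180.0, -0.1, -136.5]
force: [-0.1, 0.0, -0.4]
opening: 0.0511
gripper_force: 0.0
```

Call:
{"fn": "send_rows", "kwargs": {
  "deltas": [
    [[0.014,-0.017,0.0],0.044],
    [[0.028,-0.034,0.001],0.087],
    [[0.042,-0.051,0.001],0.13],
    [[0.057,-0.069,0.002],0.174],
    [[0.071,-0.086,0.002],0.217]
  ]
}}

```text
clock: 22.17
tool_pos: [0.4917, -0.0417, 0.2509]
orientation: [180.0, -0.1, -156.0]
force: [0.0, -0.9, -0.8]
opening: 0.051
gripper_force: 0.0
```

Call:
{"fn": "send_rows", "kwargs": {
  "deltas": [
    [[0.008,-0.021,0.0],0.043],
    [[0.015,-0.042,0.001],0.087],
    [[0.023,-0.063,0.001],0.13],
    [[0.03,-0.084,0.002],0.173],
    [[0.038,-0.105,0.002],0.217]
  ]
}}

```text
clock: 22.58
tool_pos: [0.4985, -0.1306, 0.2492]
orientation: [-180.0, -0.1, -175.6]
force: [-0.1, 0.1, 0.6]
opening: 0.0509
gripper_force: 0.0
```

Run:
```python
from fitpl import *
o=ctrl.get_obs();print(o["tool_pos"],o["orientation"],o["opening"])
P=[ctrl.snapshot(n) for n in("scene","top")]
save(P[0],"e_s");save(P[1],"e_t")
vis=P[1]["color"].copy()
for i,u in enumerate([(320,238),(165,192)]):
    m=mask(P[i],"scraper",u)
    if m is None: print("none",i);continue
    v,c=fit([P[i]],[m],"scraper",[.4738,.2375,.006,np.pi/2+CY]);print("scraper",i,v,c,RC().T@(v[:2]-C),v[3]-np.pi/2-CY)
cv2.imwrite("pics/e1.png",cv2.resize(vis[130:225,110:235],None,fx=5,fy=5,interpolation=2)[:,:,::-1])
```

```text
[ 0.4985 -0.1306  0.2492] [-179.9998   -0.0654 -175.5623] 0.05088597238627467
none 0
scraper 1 [0.4714 0.2381 0.006  1.4455] 0.2366553544998169 [-0.0521  0.0001] 0.00286553860003283
```

View pics/e1.png

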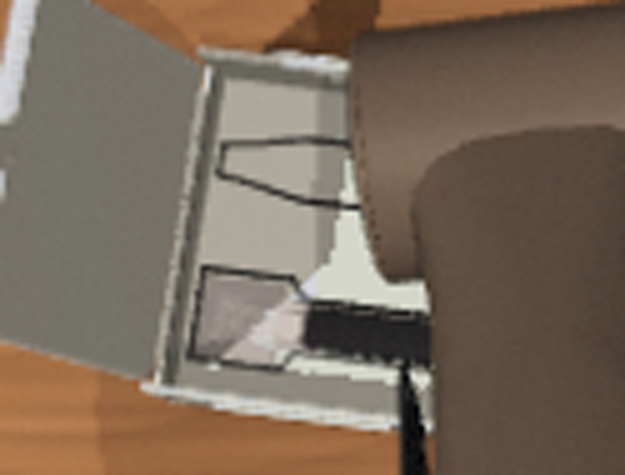

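The scraper lies flat in its outline, with its blade end at about (200,310) in the crop. Now the pliers.

Call:
{"fn": "send_rows", "kwargs": {
  "deltas": [
    [[0.0,0.0,0.012],0],
    [[0.0,0.0,0.024],0],
    [[0.0,0.0,0.036],0],
    [[0.0,0.0,0.047],0],
    [[0.0,0.0,0.059],0]
  ]
}}

```text
clock: 23.2
tool_pos: [0.4984, -0.1294, 0.2014]
orientation: [180.0, -0.0, -175.3]
force: [-0.4, 0.2, -1.0]
opening: 0.0508
gripper_force: 0.0
```

Call:
{"fn": "send_rows", "kwargs": {
  "deltas": [
    [[0.0,0.0,0.012],0],
    [[0.0,0.0,0.024],0],
    [[0.0,0.0,0.036],0],
    [[0.0,0.0,0.048],0],
    [[0.0,0.0,0.06],0]
  ]
}}

```text
clock: 23.62
tool_pos: [0.4986, -0.1298, 0.1537]
orientation: [-180.0, -0.0, -175.4]
force: [0.5, 0.2, 0.5]
opening: 0.0507
gripper_force: 0.0
```

Call:
{"fn": "send_rows", "kwargs": {
  "deltas": [
    [[0,0,0],0],
    [[0,0,0],0],
    [[0,0,0],0],
    [[0,0,0],0],
    [[0,0,0],0]
  ],
  "gripper": 0.1
}}

```text
clock: 24.03
tool_pos: [0.499, -0.1298, 0.1552]
orientation: [-180.0, 0.1, -175.4]
force: [-0.1, -0.7, -0.1]
opening: 0.0303
gripper_force: 30.0
```

Call:
{"fn": "send_rows", "kwargs": {
  "deltas": [
    [[0,0,0],0],
    [[0,0,0],0],
    [[0,0,0],0],
    [[0,0,0],0],
    [[0,0,0],0]
  ]
}}

```text
clock: 24.45
tool_pos: [0.499, -0.1298, 0.1551]
orientation: [-180.0, 0.1, -175.4]
force: [0.1, 0.0, 5.2]
opening: 0.0298
gripper_force: 30.0
```

Call:
{"fn": "send_rows", "kwargs": {
  "deltas": [
    [[0,0,-0.008],0],
    [[0,0,-0.02],0],
    [[0,0,-0.035],0],
    [[0,0,-0.06],0],
    [[0,0,-0.09],0]
  ]
}}

```text
clock: 24.87
tool_pos: [0.4974, -0.1297, 0.2267]
orientation: [180.0, -0.2, -175.4]
force: [1.6, 0.1, -2.7]
opening: 0.0296
gripper_force: 30.0
```

Call:
{"fn": "send_rows", "kwargs": {
  "deltas": [
    [[0,0,-0.02],0],
    [[0,0,-0.04],0],
    [[0,0,-0.06],0],
    [[0,0,-0.075],0],
    [[0,0,-0.075],0]
  ]
}}

```text
clock: 25.28
tool_pos: [0.4993, -0.1299, 0.2897]
orientation: [-180.0, 0.2, -175.4]
force: [0.7, -0.1, -1.7]
opening: 0.03
gripper_force: 30.0
```

Run:
```python
from place import *
s=place(np.array([.4988,-.1299,.1548+.132,-175.38]),.050,.011,.007,.060,.0724)
```

```text
[[[-0.006, 0.021, 0.002], -0.043], [[-0.012, 0.042, 0.003], -0.087], [[-0.019, 0.063, 0.005], -0.13], [[-0.025, 0.084, 0.007], -0.173], [[-0.031, 0.105, 0.008], -0.217]]
[[[-0.013, 0.018, 0.002], -0.043], [[-0.026, 0.036, 0.004], -0.086], [[-0.039, 0.053, 0.005], -0.13], [[-0.052, 0.071, 0.007], -0.173], [[-0.065, 0.089, 0.009], -0.217]]
[[[-0.018, 0.012, 0.001], -0.043], [[-0.036, 0.025, 0.003], -0.086], [[-0.054, 0.037, 0.005], -0.13], [[-0.072, 0.049, 0.006], -0.173], [[-0.09, 0.062, 0.008], -0.216]]
[[[-0.021, 0.005, 0.002], -0.044], [[-0.043, 0.011, 0.003], -0.087], [[-0.064, 0.017, 0.005], -0.13], [[-0.085, 0.022, 0.007], -0.174], [[-0.106, 0.028, 0.008], -0.217]]
down
[[[0.0, 0.0, 0.016], -0.0], [[0.0, 0.0, 0.032], -0.0], [[0.0, 0.0, 0.049], -0.0], [[0.0, 0.0, 0.065], -0.0], [[0.0, 0.0, 0.081], -0.0]]
[[[0.0, 0.0, 0.016], -0.0], [[0.0, 0.0, 0.032], -0.0], [[0.0, 0.0, 0.049], -0.0], [[0.0, 0.0, 0.065], -0.0], [[0.0, 0.0, 0.081], -0.0]]
arc
[[[-0.0021, 0.0, 0.0073], -0.0001], [[-0.0038, 0.0, 0.0097], -0.0001], [[-0.0056, 0.0, 0.012], -0.0001], [[-0.0072, 0.0, 0.0145], -0.0001], [[-0.0088, 0.0, 0.0169], -0.0001]]
[[[-0.0015, 0.0, 0.0025], 0.0], [[-0.003, 0.0, 0.0051], 0.0], [[-0.0044, 0.0, 0.0077], 0.0], [[-0.0058, 0.0, 0.0103], 0.0], [[-0.0071, 0.0, 0.0129], 0.0]]
[[[-0.0012, 0.0, 0.0027], 0.0], [[-0.0023, 0.0, 0.0054], 0.0], [[-0.0034, 0.0, 0.0081], 0.0], [[-0.0044, 0.0, 0.0109], 0.0], [[-0.0054, 0.0, 0.0137], 0.0]]
[[[-0.0009, 0.0, 0.0028], 0.0], [[-0.0017, 0.0, 0.0056], 0.0], [[-0.0024, 0.0, 0.0085], 0.0], [[-0.0031, 0.0, 0.0113], 0.0], [[-0.0037, 0.0, 0.0142], 0.0]]
[[[-0.0005, 0.0, 0.0029], 0.0], [[-0.001, 0.0, 0.0058], 0.0], [[-0.0014, 0.0, 0.0087], 0.0], [[-0.0017, 0.0, 0.0116], 0.0], [[-0.002, 0.0, 0.0153], 0.0]]
[ 5.74009510e-01  2.34852309e-01  7.24000000e-02 -9.73410000e+01]
```

Call:
{"fn": "send_rows", "kwargs": {
  "deltas": [
    [[-0.006,0.021,0.002],-0.043],
    [[-0.012,0.042,0.003],-0.087],
    [[-0.019,0.063,0.005],-0.13],
    [[-0.025,0.084,0.007],-0.173],
    [[-0.031,0.105,0.008],-0.217]
  ]
}}

```text
clock: 25.7
tool_pos: [0.5159, -0.0433, 0.2793]
orientation: [180.0, -0.1, -155.7]
force: [-0.6, 0.1, -2.4]
opening: 0.0294
gripper_force: 30.0
```

Call:
{"fn": "send_rows", "kwargs": {
  "deltas": [
    [[-0.013,0.018,0.002],-0.043],
    [[-0.026,0.036,0.004],-0.086],
    [[-0.039,0.053,0.005],-0.13],
    [[-0.052,0.071,0.007],-0.173],
    [[-0.065,0.089,0.009],-0.217]
  ]
}}

```text
clock: 26.12
tool_pos: [0.5343, 0.0429, 0.2722]
orientation: [179.9, -0.1, -136.1]
force: [-0.2, -0.1, -2.3]
opening: 0.0294
gripper_force: 30.0
```

Call:
{"fn": "send_rows", "kwargs": {
  "deltas": [
    [[-0.018,0.012,0.001],-0.043],
    [[-0.036,0.025,0.003],-0.086],
    [[-0.054,0.037,0.005],-0.13],
    [[-0.072,0.049,0.006],-0.173],
    [[-0.09,0.062,0.008],-0.216]
  ]
}}

```text
clock: 26.53
tool_pos: [0.5522, 0.1284, 0.2658]
orientation: [179.9, -0.1, -116.7]
force: [0.5, 1.2, -1.4]
opening: 0.0297
gripper_force: 30.0
```

Call:
{"fn": "send_rows", "kwargs": {
  "deltas": [
    [[-0.021,0.005,0.002],-0.044],
    [[-0.043,0.011,0.003],-0.087],
    [[-0.064,0.017,0.005],-0.13],
    [[-0.085,0.022,0.007],-0.174],
    [[-0.106,0.028,0.008],-0.217]
  ]
}}

```text
clock: 26.95
tool_pos: [0.5705, 0.2141, 0.259]
orientation: [179.9, -0.1, -97.2]
force: [-0.5, -0.0, -1.4]
opening: 0.0299
gripper_force: 30.0
```

Call:
{"fn": "send_rows", "kwargs": {
  "deltas": [
    [[0.0,0.0,0.016],0],
    [[0.0,0.0,0.032],0],
    [[0.0,0.0,0.049],0],
    [[0.0,0.0,0.065],0],
    [[0.0,0.0,0.081],0]
  ]
}}

```text
clock: 27.37
tool_pos: [0.5703, 0.2133, 0.1939]
orientation: [179.9, -0.1, -97.4]
force: [-0.4, 0.8, -1.4]
opening: 0.0297
gripper_force: 30.0
```

Run:
```python
from fitpl import *
o=ctrl.get_obs();print(o["tool_pos"],o["orientation"],o["force"],o["opening"],o["joint_pos"])
p=ctrl.snapshot("scene");ms=[]
for b in ctrl.cut_out(p,"pliers")[:4]:
    u=np.array(b["xy"])*S;print(b["conf"],u,b["pixels"].sum())
    g=proj(p,[[.5715,.2162,.131]])[0]
    if np.hypot(*(u-g))<40: ms=[b["pixels"].astype(np.float32)]
print(g)
```

```text
[0.5703 0.2133 0.1939] [179.9062  -0.0558 -97.3565] [-0.4246  0.8214 -1.4138] 0.02967113708448812 [ 38.8491  18.9753 -15.3344  -0.0351 -55.7955 -46.1859]
0.7 [382.3104 192.1152] 306
0.64 [182.5792 137.7024] 385
0.6 [304.0768 233.3184] 200
[332.0756 240.5264]
```

Held; lowering.

Call:
{"fn": "send_rows", "kwargs": {
  "deltas": [
    [[0.0,0.0,0.016],0],
    [[0.0,0.0,0.032],0],
    [[0.0,0.0,0.049],0],
    [[0.0,0.0,0.065],0],
    [[0.0,0.0,0.081],0]
  ]
}}

```text
clock: 27.88
tool_pos: [0.5711, 0.2135, 0.1306]
orientation: [-180.0, 0.0, -97.3]
force: [-0.3, -0.5, -1.6]
opening: 0.0297
gripper_force: 30.0
```

Call:
{"fn": "send_rows", "kwargs": {
  "deltas": [
    [[-0.0021,0.0,0.0073],0],
    [[-0.0038,0.0,0.0097],0],
    [[-0.0056,0.0,0.012],0],
    [[-0.0072,0.0,0.0145],0],
    [[-0.0088,0.0,0.0169],0]
  ]
}}

```text
clock: 28.3
tool_pos: [0.5726, 0.2213, 0.1182]
orientation: [-179.9, 0.1, -97.3]
force: [-0.7, 1.0, 2.0]
opening: 0.0296
gripper_force: 30.0
```

Call:
{"fn": "send_rows", "kwargs": {
  "deltas": [
    [[-0.0015,0.0,0.0025],0.0],
    [[-0.003,0.0,0.0051],0.0],
    [[-0.0044,0.0,0.0077],0.0],
    [[-0.0058,0.0,0.0103],0.0],
    [[-0.0071,0.0,0.0129],0.0]
  ]
}}

```text
clock: 28.72
tool_pos: [0.5734, 0.2271, 0.1072]
orientation: [-179.9, 0.1, -97.3]
force: [-0.1, 3.7, 4.1]
opening: 0.0294
gripper_force: 30.0
```

Call:
{"fn": "send_rows", "kwargs": {
  "deltas": [
    [[-0.0012,0.0,0.0027],0.0],
    [[-0.0023,0.0,0.0054],0.0],
    [[-0.0034,0.0,0.0081],0.0],
    [[-0.0044,0.0,0.0109],0.0],
    [[-0.0054,0.0,0.0137],0.0]
  ]
}}

```text
clock: 29.13
tool_pos: [0.5732, 0.2304, 0.0955]
orientation: [180.0, -0.0, -97.3]
force: [1.6, 3.5, 2.7]
opening: 0.0297
gripper_force: 30.0
```

Call:
{"fn": "send_rows", "kwargs": {
  "deltas": [
    [[-0.0009,0.0,0.0028],0.0],
    [[-0.0017,0.0,0.0056],0.0],
    [[-0.0024,0.0,0.0085],0.0],
    [[-0.0031,0.0,0.0113],0.0],
    [[-0.0037,0.0,0.0142],0.0]
  ]
}}

```text
clock: 29.55
tool_pos: [0.5735, 0.2333, 0.0841]
orientation: [180.0, -0.0, -97.4]
force: [0.8, 3.5, 2.2]
opening: 0.0298
gripper_force: 30.0
```

Call:
{"fn": "send_rows", "kwargs": {
  "deltas": [
    [[-0.0005,0.0,0.0029],0.0],
    [[-0.001,0.0,0.0058],0.0],
    [[-0.0014,0.0,0.0087],0.0],
    [[-0.0017,0.0,0.0116],0.0],
    [[-0.002,0.0,0.0153],0.0]
  ]
}}

```text
clock: 29.97
tool_pos: [0.5737, 0.235, 0.072]
orientation: [180.0, -0.0, -97.3]
force: [1.5, 2.2, 2.0]
opening: 0.0299
gripper_force: 30.0
```

Call:
{"fn": "send_rows", "kwargs": {
  "deltas": [
    [[0,0,0],0],
    [[0,0,0],0],
    [[0,0,0],0],
    [[0,0,0],0],
    [[0,0,0],0]
  ]
}}

```text
clock: 30.38
tool_pos: [0.5736, 0.2348, 0.072]
orientation: [180.0, -0.0, -97.4]
force: [0.4, 1.7, 0.6]
opening: 0.0294
gripper_force: 30.0
```

Run:
```python
from h import *
p=ctrl.snapshot("scene")
a=cv2.resize(p["color"][160:310,240:420],None,fx=3,fy=3,interpolation=2)
cv2.imwrite("pics/f1.png",a[:,:,::-1])
```

```text
(no output)
```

View pics/f1.png

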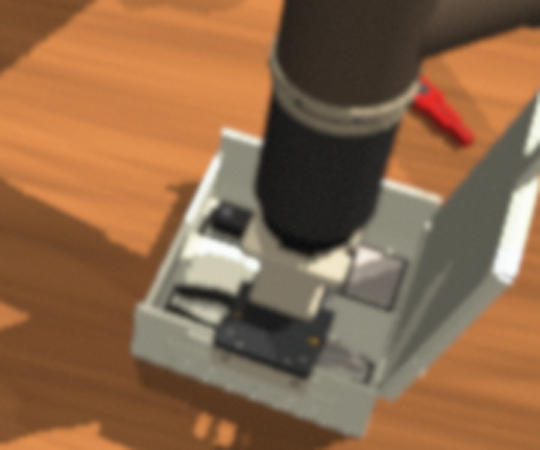

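Call:
{"fn": "send_rows", "kwargs": {
  "deltas": [
    [[0,0,0],0],
    [[0,0,0],0],
    [[0,0,0],0],
    [[0,0,0],0],
    [[0,0,0],0]
  ],
  "gripper": 0.52
}}

```text
clock: 30.85
tool_pos: [0.5737, 0.2348, 0.0721]
orientation: [180.0, -0.0, -97.4]
force: [0.7, -0.4, 0.6]
opening: 0.0452
gripper_force: 0.2
```

Call:
{"fn": "send_rows", "kwargs": {
  "deltas": [
    [[0,0,-0.01],0],
    [[0,0,-0.03],0],
    [[0,0,-0.07],0],
    [[0,0,-0.12],0],
    [[0,0,-0.17],0]
  ]
}}

```text
clock: 31.27
tool_pos: [0.5734, 0.2345, 0.2096]
orientation: [179.9, -0.1, -97.3]
force: [0.7, 0.6, -0.6]
opening: 0.0456
gripper_force: 0.0
```

Call:
{"fn": "send_rows", "kwargs": {
  "deltas": [
    [[0,0,-0.05],0],
    [[0,0,-0.1],0],
    [[0,0,-0.15],0],
    [[0,0,-0.2],0],
    [[0,0,-0.23],0]
  ]
}}

```text
clock: 31.68
tool_pos: [0.5742, 0.2347, 0.3983]
orientation: [-179.7, 0.2, -97.3]
force: [0.7, 0.5, 0.6]
opening: 0.0456
gripper_force: 0.0
```

Run:
```python
from fitpl import *
o=ctrl.get_obs();print(o["tool_pos"],o["orientation"],o["opening"])
P=[ctrl.snapshot(n) for n in("scene","top")]
for n,us,v0 in(("pliers",[(325,262),(175,165)],[.5727,.225,.006,np.pi/2+CY]),("scraper",[(330,240),(165,192)],[.4738,.2375,.006,np.pi/2+CY])):
  for i in(0,1):
    m=mask(P[i],n,us[i])
    if m is None: print(n,i,"none",[(b["conf"],np.array(b["xy"])*S) for b in ctrl.cut_out(P[i],n)]);continue
    v,c=fit([P[i]],[fill(m) if n=="pliers" else m],n,v0);print(n,i,v,c,RC().T@(v[:2]-C),v[3]-np.pi/2-CY)
a=cv2.resize(P[0]["color"][190:310,270:420],None,fx=3.9,fy=3.9,interpolation=2);b=cv2.resize(P[1]["color"][120:230,110:270],None,fx=1.2,fy=1.2,interpolation=2)
cv2.imwrite("pics/h1.png",a[:,:,::-1])
t=tabpose(1.83);print(t)
s=np.array([.5738,.2348,.0724-.0004+.32,-97.34])
s=line(s,[t[0],t[1],.392,PY],2);s=line(s,[*t,PY],1);print(s)
```

```text
[0.5742 0.2347 0.3983] [-179.707     0.1986  -97.3377] 0.04563584311254082
pliers 0 [0.5699 0.2242 0.006  1.4237] 0.2053312063217163 [ 0.0473 -0.0011] -0.018942473529131115
pliers 1 [0.5732 0.2272 0.006  1.4417] 0.11172544956207275 [0.0502 0.0024] -0.0008670358827377045
scraper 0 [0.4712 0.2373 0.006  1.4754] 0.09833717346191406 [-0.0522 -0.0007] 0.03277184034461059
scraper 1 [0.4713 0.2376 0.006  1.4518] 0.07439935207366943 [-0.0522 -0.0004] 0.00919624827796342
[0.5426 0.3828 0.3103]
[[[-0.018, 0.006, 0.0], 0.0], [[-0.036, 0.012, 0.0], 0.0], [[-0.054, 0.019, 0.0], 0.0], [[-0.071, 0.025, 0.0], 0.0], [[-0.089, 0.031, 0.0], 0.0]]
[[[-0.018, 0.006, 0.0], 0.0], [[-0.036, 0.013, 0.0], 0.0], [[-0.054, 0.019, 0.0], 0.0], [[-0.072, 0.025, 0.0], 0.0], [[-0.09, 0.031, 0.0], 0.0]]
[[[0.0, 0.0, 0.02], 0.0], [[0.0, 0.0, 0.041], 0.0], [[0.0, 0.0, 0.061], 0.0], [[0.0, 0.0, 0.082], 0.0], [[0.0, 0.0, 0.102], 0.0]]
[  0.5429   0.3832   0.3104 -97.34  ]
```

View pics/h1.png

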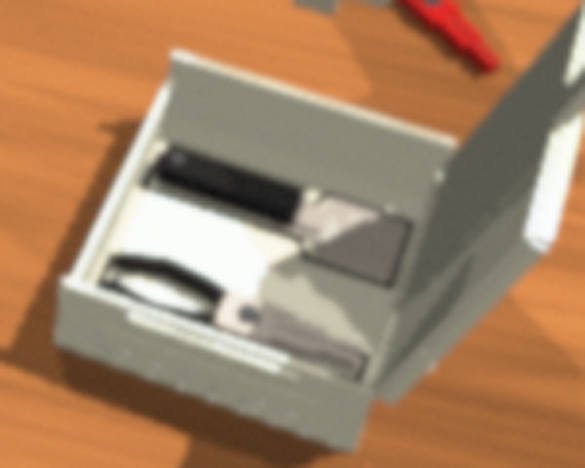

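Both tools lie flat in their outlines, the scraper at about (290,215) and the pliers at about (240,315). Now I'll take the tab and close the flap.

Call:
{"fn": "send_rows", "kwargs": {
  "deltas": [
    [[-0.018,0.006,0.0],0.0],
    [[-0.036,0.012,0.0],0.0],
    [[-0.054,0.019,0.0],0.0],
    [[-0.071,0.025,0.0],0.0],
    [[-0.089,0.031,0.0],0.0]
  ],
  "gripper": 0.75
}}

```text
clock: 32.4
tool_pos: [0.5577, 0.3106, 0.3918]
orientation: [180.0, -0.0, -97.3]
force: [-0.2, 0.2, 0.4]
opening: 0.065
gripper_force: 0.0
```

Call:
{"fn": "send_rows", "kwargs": {
  "deltas": [
    [[-0.018,0.006,0.0],0.0],
    [[-0.036,0.013,0.0],0.0],
    [[-0.054,0.019,0.0],0.0],
    [[-0.072,0.025,0.0],0.0],
    [[-0.09,0.031,0.0],0.0]
  ]
}}

```text
clock: 32.82
tool_pos: [0.5425, 0.385, 0.3923]
orientation: [-180.0, 0.0, -97.3]
force: [0.0, -0.9, -0.8]
opening: 0.0657
gripper_force: 0.0
```

Call:
{"fn": "send_rows", "kwargs": {
  "deltas": [
    [[0.0,0.0,0.02],0.0],
    [[0.0,0.0,0.041],0.0],
    [[0.0,0.0,0.061],0.0],
    [[0.0,0.0,0.082],0.0],
    [[0.0,0.0,0.102],0.0]
  ]
}}

```text
clock: 33.23
tool_pos: [0.5427, 0.3841, 0.3098]
orientation: [180.0, -0.0, -97.3]
force: [0.5, -0.7, -0.1]
opening: 0.0656
gripper_force: 0.0
```

Call:
{"fn": "send_rows", "kwargs": {
  "deltas": [
    [[0,0,0],0],
    [[0,0,0],0],
    [[0,0,0],0],
    [[0,0,0],0],
    [[0,0,0],0]
  ],
  "gripper": 0.1
}}

```text
clock: 33.65
tool_pos: [0.5432, 0.3837, 0.312]
orientation: [-179.9, 0.1, -97.3]
force: [-0.1, 0.2, 0.2]
opening: 0.0378
gripper_force: 0.0
```

Call:
{"fn": "send_rows", "kwargs": {
  "deltas": [
    [[0,0,0],0],
    [[0,0,0],0],
    [[0,0,0],0],
    [[0,0,0],0],
    [[0,0,0],0]
  ]
}}

```text
clock: 34.07
tool_pos: [0.5427, 0.3835, 0.3113]
orientation: [-180.0, 0.0, -97.3]
force: [-4.6, 0.7, 5.5]
opening: 0.0257
gripper_force: 30.0
```

Run:
```python
from plan import *
s=np.array([.5429,.3832,.3104,-97.34])
ths=np.linspace(1.83,0,51)[1:]
for i in range(10): s=call(s,[[*tabpose(t),s[3]] for t in ths[5*i:5*i+5]])
print(s)
```

```text
[[[0.01, 0.0, -0.002], -0.0], [[0.02, 0.0, -0.004], -0.0], [[0.03, 0.0, -0.006], -0.0], [[0.04, 0.0, -0.008], -0.0], [[0.05, 0.0, -0.009], -0.0]]
[[[0.009, 0.0, 0.0], -0.0], [[0.019, 0.0, 0.0], -0.0], [[0.029, 0.0, 0.0], -0.0], [[0.039, 0.0, 0.0], -0.0], [[0.049, 0.0, 0.001], -0.0]]
[[[0.01, 0.0, 0.001], -0.0], [[0.02, 0.0, 0.003], -0.0], [[0.03, 0.0, 0.004], -0.0], [[0.039, 0.0, 0.007], -0.0], [[0.049, 0.0, 0.009], -0.0]]
[[[0.009, 0.0, 0.003], -0.0], [[0.019, 0.0, 0.007], -0.0], [[0.028, 0.0, 0.01], -0.0], [[0.037, 0.0, 0.014], -0.0], [[0.046, 0.0, 0.018], -0.0]]
[[[0.009, 0.0, 0.005], -0.0], [[0.017, 0.0, 0.01], -0.0], [[0.026, 0.0, 0.015], -0.0], [[0.034, 0.0, 0.021], -0.0], [[0.042, 0.0, 0.027], -0.0]]
[[[0.007, 0.0, 0.006], -0.0], [[0.015, 0.0, 0.012], -0.0], [[0.022, 0.0, 0.019], -0.0], [[0.029, 0.0, 0.026], -0.0], [[0.036, 0.0, 0.033], -0.0]]
[[[0.006, 0.0, 0.008], -0.0], [[0.012, 0.0, 0.015], -0.0], [[0.018, 0.0, 0.023], -0.0], [[0.024, 0.0, 0.032], -0.0], [[0.029, 0.0, 0.04], -0.0]]
[[[0.005, 0.0, 0.008], -0.0], [[0.01, 0.0, 0.017], -0.0], [[0.014, 0.0, 0.026], -0.0], [[0.018, 0.0, 0.035], -0.0], [[0.022, 0.0, 0.044], -0.0]]
[[[0.003, 0.0, 0.01], -0.0], [[0.006, 0.0, 0.019], -0.0], [[0.009, 0.0, 0.029], -0.0], [[0.011, 0.0, 0.038], -0.0], [[0.013, 0.0, 0.048], -0.0]]
[[[0.002, 0.0, 0.01], -0.0], [[0.003, 0.0, 0.02], -0.0], [[0.004, 0.0, 0.03], -0.0], [[0.004, 0.0, 0.04], -0.0], [[0.004, 0.0, 0.049], -0.0]]
[  0.50815008   0.11342891   0.1024     -97.34      ]
```

Call:
{"fn": "send_rows", "kwargs": {
  "deltas": [
    [[0.01,0.0,-0.002],0],
    [[0.02,0.0,-0.004],0],
    [[0.03,0.0,-0.006],0],
    [[0.04,0.0,-0.008],0],
    [[0.05,0.0,-0.009],0]
  ]
}}

```text
clock: 34.48
tool_pos: [0.5377, 0.3435, 0.3181]
orientation: [-180.0, 0.0, -97.3]
force: [-2.5, 2.1, 2.4]
opening: 0.0256
gripper_force: 30.0
```

Call:
{"fn": "send_rows", "kwargs": {
  "deltas": [
    [[0.009,0.0,0.0],0],
    [[0.019,0.0,0.0],0],
    [[0.029,0.0,0.0],0],
    [[0.039,0.0,0.0],0],
    [[0.049,0.0,0.001],0]
  ]
}}

```text
clock: 34.9
tool_pos: [0.5328, 0.304, 0.3175]
orientation: [-180.0, 0.0, -97.3]
force: [-3.2, 1.6, 6.2]
opening: 0.0259
gripper_force: 30.0
```

Call:
{"fn": "send_rows", "kwargs": {
  "deltas": [
    [[0.01,0.0,0.001],0],
    [[0.02,0.0,0.003],0],
    [[0.03,0.0,0.004],0],
    [[0.039,0.0,0.007],0],
    [[0.049,0.0,0.009],0]
  ]
}}

```text
clock: 35.32
tool_pos: [0.5279, 0.2649, 0.31]
orientation: [-180.0, -0.0, -97.4]
force: [-0.4, 1.9, 1.7]
opening: 0.0257
gripper_force: 30.0
```

Call:
{"fn": "send_rows", "kwargs": {
  "deltas": [
    [[0.009,0.0,0.003],0],
    [[0.019,0.0,0.007],0],
    [[0.028,0.0,0.01],0],
    [[0.037,0.0,0.014],0],
    [[0.046,0.0,0.018],0]
  ]
}}

```text
clock: 35.73
tool_pos: [0.5233, 0.228, 0.2957]
orientation: [-180.0, -0.0, -97.4]
force: [-1.0, -1.5, 4.2]
opening: 0.0258
gripper_force: 30.0
```

Call:
{"fn": "send_rows", "kwargs": {
  "deltas": [
    [[0.009,0.0,0.005],0],
    [[0.017,0.0,0.01],0],
    [[0.026,0.0,0.015],0],
    [[0.034,0.0,0.021],0],
    [[0.042,0.0,0.027],0]
  ]
}}

```text
clock: 36.15
tool_pos: [0.519, 0.1939, 0.2744]
orientation: [-179.9, -0.1, -97.4]
force: [-0.8, -4.9, 8.2]
opening: 0.0261
gripper_force: 30.0
```

Call:
{"fn": "send_rows", "kwargs": {
  "deltas": [
    [[0.007,0.0,0.006],0],
    [[0.015,0.0,0.012],0],
    [[0.022,0.0,0.019],0],
    [[0.029,0.0,0.026],0],
    [[0.036,0.0,0.033],0]
  ]
}}

```text
clock: 36.57
tool_pos: [0.5154, 0.1649, 0.2479]
orientation: [-179.9, -0.2, -97.4]
force: [2.1, -6.5, 8.0]
opening: 0.0257
gripper_force: 30.0
```

Call:
{"fn": "send_rows", "kwargs": {
  "deltas": [
    [[0.006,0.0,0.008],0],
    [[0.012,0.0,0.015],0],
    [[0.018,0.0,0.023],0],
    [[0.024,0.0,0.032],0],
    [[0.029,0.0,0.04],0]
  ]
}}

```text
clock: 36.98
tool_pos: [0.5124, 0.141, 0.2157]
orientation: [-180.0, -0.3, -97.3]
force: [3.3, -12.3, 8.5]
opening: 0.0255
gripper_force: 30.0
```

Call:
{"fn": "send_rows", "kwargs": {
  "deltas": [
    [[0.005,0.0,0.008],0],
    [[0.01,0.0,0.017],0],
    [[0.014,0.0,0.026],0],
    [[0.018,0.0,0.035],0],
    [[0.022,0.0,0.044],0]
  ]
}}

```text
clock: 37.4
tool_pos: [0.5102, 0.1234, 0.1803]
orientation: [-180.0, -0.3, -97.3]
force: [4.3, -13.4, 6.2]
opening: 0.0255
gripper_force: 30.0
```

Call:
{"fn": "send_rows", "kwargs": {
  "deltas": [
    [[0.004,0.0,0.01],0],
    [[0.008,0.0,0.019],0],
    [[0.011,0.0,0.029],0],
    [[0.013,0.0,0.038],0],
    [[0.015,0.0,0.048],0]
  ]
}}

```text
clock: 37.82
tool_pos: [0.5088, 0.1119, 0.1417]
orientation: [-180.0, -0.2, -97.3]
force: [6.4, -14.9, 3.7]
opening: 0.0255
gripper_force: 30.0
```

Call:
{"fn": "send_rows", "kwargs": {
  "deltas": [
    [[0.002,0.0,0.01],0],
    [[0.003,0.0,0.02],0],
    [[0.004,0.0,0.03],0],
    [[0.004,0.0,0.04],0],
    [[0.004,0.0,0.049],0]
  ]
}}

```text
clock: 38.23
tool_pos: [0.5082, 0.1081, 0.102]
orientation: [180.0, -0.3, -97.3]
force: [10.9, -19.5, 0.9]
opening: 0.0256
gripper_force: 30.0
```

Call:
{"fn": "send_rows", "kwargs": {
  "deltas": [
    [[0,0,0.0005],0],
    [[0,0,0.001],0],
    [[0,0,0.001],0],
    [[0,0,0.001],0],
    [[0,0,0.001],0]
  ]
}}

```text
clock: 38.65
tool_pos: [0.5082, 0.1081, 0.1015]
orientation: [180.0, -0.3, -97.3]
force: [10.2, -18.7, 1.3]
opening: 0.0254
gripper_force: 30.0
```

Call:
{"fn": "send_rows", "kwargs": {
  "deltas": [
    [[0,0,0.0005],0],
    [[0,0,0.001],0],
    [[0,0,0.0015],0],
    [[0,0,0.002],0],
    [[0,0,0.002],0]
  ]
}}

```text
clock: 39.07
tool_pos: [0.5083, 0.1081, 0.0999]
orientation: [180.0, -0.3, -97.3]
force: [10.2, -19.9, 0.9]
opening: 0.0257
gripper_force: 30.0
```

Call:
{"fn": "send_rows", "kwargs": {
  "deltas": [
    [[0,0,0.0005],0],
    [[0,0,0.001],0],
    [[0,0,0.0015],0],
    [[0,0,0.002],0],
    [[0,0,0.002],0]
  ]
}}

```text
clock: 39.48
tool_pos: [0.5082, 0.1081, 0.0983]
orientation: [180.0, -0.3, -97.3]
force: [11.5, -20.2, 1.8]
opening: 0.0255
gripper_force: 30.0
```

Run:
```python
from fit import *
p=ctrl.snapshot("scene")
o=ctrl.get_obs();print(o["tool_pos"],o["force"],o["moment"])
old=cv2.imread("pics/scene0.png")[:,:,::-1].astype(int)
d=np.abs(p["color"].astype(int)-old).sum(2)
save(p,"close1")
# flap free-edge check: fit flap plate angle by gradient along free edge corner points
g=cv2.cvtColor(p["color"],cv2.COLOR_RGB2GRAY).astype(float)
from plan import C,RC
for th in np.arange(0,.13,.02):
    L=[]
    for x in np.linspace(.06,.095,15):
        q=RC()@np.array([x,.0985-.198*np.cos(th)+.001*np.sin(th)])+C
        L.append([*q,.0455+.198*np.sin(th)])
    print(round(th,2),proj(p,L)[[0,-1]].round(1).tolist())
cv2.imwrite("pics/i1.png",cv2.resize(p["color"][210:320,270:410],None,fx=4,fy=4,interpolation=2)[:,:,::-1])
```

```text
[0.50825806 0.10811304 0.09832351] [ 10.50662533 -19.81331537   0.39092908] [-6.78996457 -3.96991606  0.04228338]
0.0 [[291.8, 252.9], [286.7, 263.3]]
0.02 [[291.9, 252.0], [286.8, 262.3]]
0.04 [[292.1, 251.0], [287.0, 261.4]]
0.06 [[292.3, 250.1], [287.2, 260.5]]
0.08 [[292.5, 249.1], [287.4, 259.5]]
0.1 [[292.8, 248.2], [287.7, 258.6]]
0.12 [[293.1, 247.3], [287.9, 257.7]]
```

Call:
{"fn": "send_rows", "kwargs": {
  "deltas": [
    [[0.002,0,0.0005],0],
    [[0.004,0,0.001],0],
    [[0.005,0,0.0015],0],
    [[0.005,0,0.002],0],
    [[0.005,0,0.002],0]
  ]
}}

```text
clock: 39.95
tool_pos: [0.5083, 0.1076, 0.0971]
orientation: [-179.9, -0.0, -97.3]
force: [6.7, -5.3, 0.1]
opening: 0.0253
gripper_force: 30.0
```

Call:
{"fn": "send_rows", "kwargs": {
  "deltas": [
    [[0,0,0.0005],0],
    [[0,0,0.001],0],
    [[0,0,0.0015],0],
    [[0,0,0.002],0],
    [[0,0,0.002],0]
  ]
}}

```text
clock: 40.37
tool_pos: [0.5082, 0.1076, 0.0956]
orientation: [-179.9, -0.0, -97.3]
force: [6.9, -4.4, 0.4]
opening: 0.0256
gripper_force: 30.0
```

Run:
```python
from fit import *
from plan import C,RC
from plant import ctrl
p=ctrl.snapshot("scene");save(p,"close2")
o=ctrl.get_obs();print(o["tool_pos"],o["force"],o["moment"])
# dark gap / edge profile along case-y at case x=75mm : flap top -> -y wall, in first and present pictures
for n in("scene0","close1","close2"):
    g=cv2.cvtColor(cv2.imread(f"pics/{n}.png"),cv2.COLOR_BGR2GRAY).astype(np.float32)
    for x in(.06,.08):
        L=[[*(C+RC()@np.array([x,y])),.048] for y in np.arange(-.14,-.06,.004)]
        q=proj(p,L).astype(np.float32);print(n,x,cv2.remap(g,q[:,0],q[:,1],1).ravel().astype(int).tolist())
```

```text
[0.50822961 0.10758202 0.09558962] [ 7.62706262 -4.18800794  0.26159376] [-1.30091446 -2.45905628  0.01049999]
scene0 0.06 [69, 69, 70, 70, 70, 69, 64, 55, 55, 110, 192, 219, 236, 241, 241, 242, 241, 241, 241, 241, 241]
scene0 0.08 [127, 126, 123, 119, 101, 77, 70, 69, 72, 120, 203, 223, 237, 241, 241, 241, 241, 241, 241, 241, 242]
close1 0.06 [72, 72, 72, 74, 71, 63, 58, 56, 62, 130, 207, 227, 236, 238, 238, 238, 238, 239, 239, 238, 238]
close1 0.08 [78, 81, 85, 87, 78, 73, 72, 62, 59, 126, 211, 229, 237, 237, 237, 238, 237, 238, 238, 238, 238]
close2 0.06 [73, 73, 73, 74, 73, 65, 58, 57, 62, 125, 205, 227, 236, 238, 238, 238, 238, 238, 238, 238, 238]
close2 0.08 [77, 80, 85, 89, 80, 75, 70, 58, 57, 113, 199, 223, 235, 238, 237, 238, 238, 238, 238, 237, 238]
```

Run:
```python
import cv2,numpy as np
for n in("scene0","close1","close2"):
    g=cv2.cvtColor(cv2.imread(f"pics/{n}.png"),cv2.COLOR_BGR2GRAY).astype(float)
    out=[]
    for c in(302,306,310,320,340,355):
        r0=int(245+(c-298)*(48/2.1)/(143/2.1));w=g[r0-5:r0+7,c];d=np.clip(np.median(w)-w-6,0,None)
        out.append(round(float((d*np.arange(r0-5,r0+7)).sum()/max(d.sum(),1e-6)),2))
    print(n,out)
```

```text
scene0 [246.0, 247.43, 248.84, 252.22, 259.12, 264.5]
close1 [244.68, 246.16, 247.55, 251.18, 258.54, 263.77]
close2 [245.33, 246.72, 248.35, 251.71, 258.63, 264.1]
```

The flap's groove line is about 0.65 px above its closed position, so roughly 3 mm remains.

Call:
{"fn": "send_rows", "kwargs": {
  "deltas": [
    [[0,0,0.0005],0],
    [[0,0,0.001],0],
    [[0,0,0.0015],0],
    [[0,0,0.002],0],
    [[0,0,0.0025],0]
  ]
}}

```text
clock: 40.83
tool_pos: [0.5083, 0.1076, 0.0936]
orientation: [-179.9, -0.0, -97.3]
force: [7.0, -5.2, 0.8]
opening: 0.0253
gripper_force: 30.0
```

Call:
{"fn": "send_rows", "kwargs": {
  "deltas": [
    [[0,0,0.0005],0],
    [[0,0,0.001],0],
    [[0,0,0.0015],0],
    [[0,0,0.002],0],
    [[0,0,0.0025],0]
  ]
}}

```text
clock: 41.25
tool_pos: [0.5083, 0.1076, 0.0923]
orientation: [-179.9, -0.0, -97.3]
force: [1.9, -4.7, 14.2]
opening: 0.0254
gripper_force: 30.0
```

```bash
cat > groove.py <<'E'
from h import *
def rows(g):
    out=[]
    for c in(302,306,310,320,340,355):
        r0=int(245+(c-298)*48/143);w=g[r0-5:r0+7,c];d=np.clip(np.median(w)-w-6,0,None)
        out.append(round(float((d*np.arange(r0-5,r0+7)).sum()/max(d.sum(),1e-6)),2))
    return out
p=ctrl.snapshot("scene");print(rows(cv2.cvtColor(p["color"],cv2.COLOR_RGB2GRAY).astype(float)))
o=ctrl.get_obs();print(o["tool_pos"],o["force"],o["clock"])
E
python3 groove.py
```

```text
[246.03, 247.49, 248.96, 252.22, 259.19, 264.54]
[0.50829099 0.10759547 0.09242014] [ 2.65524982 -4.55936679 10.20426201] 41.3
```

The flap is closed: contact force is up and the groove is back at its original rows. Releasing and retreating.

Call:
{"fn": "send_rows", "kwargs": {
  "deltas": [
    [[0,0,0],0],
    [[0,0,0],0],
    [[0,0,0],0],
    [[0,0,0],0],
    [[0,0,0],0]
  ],
  "gripper": 0.9
}}

```text
clock: 41.72
tool_pos: [0.507, 0.1079, 0.0911]
orientation: [179.9, -0.0, -97.3]
force: [-0.1, -0.3, -0.0]
opening: 0.0532
gripper_force: 0.0
```

Call:
{"fn": "send_rows", "kwargs": {
  "deltas": [
    [[0,0,0],0],
    [[0,0,0],0],
    [[0,0,0],0],
    [[0,0,0],0],
    [[0,0,0],0]
  ]
}}

```text
clock: 42.13
tool_pos: [0.5074, 0.108, 0.0914]
orientation: [180.0, -0.0, -97.3]
force: [-1.2, 0.4, 0.1]
opening: 0.0783
gripper_force: 0.0
```

Call:
{"fn": "send_rows", "kwargs": {
  "deltas": [
    [[0,0,-0.02],0],
    [[0,0,-0.05],0],
    [[0,0,-0.1],0],
    [[0,0,-0.15],0],
    [[0,0,-0.2],0]
  ]
}}

```text
clock: 42.55
tool_pos: [0.5069, 0.1077, 0.2532]
orientation: [180.0, -0.0, -97.3]
force: [1.3, 0.3, 0.3]
opening: 0.079
gripper_force: 0.0
```

Call:
{"fn": "send_rows", "kwargs": {
  "deltas": [
    [[0,0,0],0],
    [[0,0,0],0],
    [[0,0,0],0],
    [[0,0,0],0],
    [[0,0,0],0]
  ]
}}

```text
clock: 42.97
tool_pos: [0.5069, 0.1077, 0.2501]
orientation: [179.9, -0.1, -97.4]
force: [0.0, 0.4, 0.6]
opening: 0.0793
gripper_force: 0.0
```

```bash
python3 groove.py
```

```text
[246.0, 247.43, 248.89, 252.24, 259.14, 264.5]
[0.50696272 0.10775777 0.25015293] [0.41381049 0.64453687 0.38740774] 43.0167
```

```bash
python3 -c "
from plant import ctrl
print(ctrl.close_job())"
```

```text
the job is handed in; nothing more can be done
None
```

I laid the scraper and pliers flat on their outlines, about 2 mm off by my camera fits, and lowered the flap by its tab until it was fully closed. The brush was left on the rest, and the job was handed in at about 43 s with the robot clear; no verdict came back.

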